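# Turn sawn core slabs in the twist chute and crib them to dry

### The job

Turn over every drill-core slab on the draining mat by letting it slide down the twisted rod chute into the catch tray, in depth order from the leftmost to the rightmost, and build them groove down in that same order into a drying crib on the stand. Lay two slabs to a layer, the first across the stand's two bars and each layer crosswise to the one below, square and centred on the stand, each slab near an end of those it rests on; an odd last slab lies alone at either such place. Do not disturb the other things on the bench.

Things in the scene. Friction and masses are not known exactly. Their poses are not given: they have to be found in the camera images.
- slab_1: grey stone slab sawn from drill core, 60x18x8 mm, 24 g; leftmost place of the row on the mat (first in the order); None if absent. All alike. Origin: its centre; x along its length, y across its width, z out of the face with the way-up groove (6 mm wide, 2.5 deep, along the middle; the other face is plain). Starts groove up on a 2 mm mat, length roughly along world x. Grip it low.
- slab_2: grey stone slab sawn from drill core, 60x18x8 mm, 24 g; second place from the left; None if absent. All alike. Origin: its centre; x along its length, y across its width, z out of the face with the way-up groove (6 mm wide, 2.5 deep, along the middle; the other face is plain). Starts groove up on a 2 mm mat, length roughly along world x. Grip it low.
- slab_3: grey stone slab sawn from drill core, 60x18x8 mm, 24 g; middle place; None if absent. All alike. Origin: its centre; x along its length, y across its width, z out of the face with the way-up groove (6 mm wide, 2.5 deep, along the middle; the other face is plain). Starts groove up on a 2 mm mat, length roughly along world x. Grip it low.
- slab_4: grey stone slab sawn from drill core, 60x18x8 mm, 24 g; fourth place from the left; None if absent. All alike. Origin: its centre; x along its length, y across its width, z out of the face with the way-up groove (6 mm wide, 2.5 deep, along the middle; the other face is plain). Starts groove up on a 2 mm mat, length roughly along world x. Grip it low.
- slab_5: grey stone slab sawn from drill core, 60x18x8 mm, 24 g; rightmost place (last in the order); None if absent. All alike. Origin: its centre; x along its length, y across its width, z out of the face with the way-up groove (6 mm wide, 2.5 deep, along the middle; the other face is plain). Starts groove up on a 2 mm mat, length roughly along world x. Grip it low.
- chute: turning chute, fixed: a cage of eight bent smooth steel rods, 5 mm thick, with a half twist on its way down at 56 degrees, on a base plate 76 mm wide, 8 thick, from y -120 to +190 mm. Origin on the worktop; x across, downhill is -y. Loading rail at the high +y end, sloping catch tray at the low -y end. A slab let go on the rail slides down by itself and lies turned over in the tray within 2 s.
- chute_load (a point): on the loading rail: the centre of a slab about to be let go, 301 mm up. Axes as the chute. The rail is two rods, 17 mm over all (narrower than the slab: fingers pass beside them), falling at 36 degrees towards -y; the slab lies lengthwise on it, groove out, and slides when let go. Load it with the tool tilted by these 36 degrees. It ends 36 mm towards +y, 320 up; beside and above it is free.
- chute_mouth (a point): middle of the first hoop, 40 mm wide, where the slab enters the cage, 44 mm towards -y from chute_load and 31 lower; axes as the chute. Side guides start 21 mm downhill of chute_load, 47 mm clear, and close to 25 mm here; the upper guide rods start just before the hoop. A slab held by its middle at chute_load keeps 19 mm wide fingers clear of the guides.
- chute_tray (a point): on the floor of the catch tray, 30 mm uphill of its bumper: a slab that came down lies on the floor with its centre 4 mm above this point, within 25 mm sideways, its lower end at the bumper, turned up to 0.8 rad from lengthwise. 33 mm up; axes as the chute. The floor falls at 34 degrees towards -y, 98 mm wide inside, 86 long; side rims 9 mm, bumper 22 mm high; the cage begins 50 mm uphill.
- stand: drying stand, fixed: grey plate 115x115x6 mm with two aluminium bars 8 mm wide and 96 long that run along its y at x = -22 and +22 mm, their tops 25 mm above the worktop. Origin under its centre.
- stand_top (a point): centre of the stand at the height of the bars' tops; axes as the stand. First layer: slabs along x, at y = -22 and +22 mm; second: along y, at x = -22 and +22 mm; third as the first. A slab's centre is then 4, 12, 20 mm above this point.
- mat: black rubber draining mat, fixed, 92 (x) x 410 (y) x 2 mm, origin under its centre. The row of slabs runs along it from its left end (+y) to its right, places 80 mm apart, each slab within 15 mm of its place; absent slabs leave gaps.
- rock_dark: dark rock, 51x38x31 mm, left of the chute; leave it alone
- loupe: folding loupe, 27x36x16 mm, right of the stand; leave it alone
- vial: white vial with a black cap, 27 mm wide, 52 tall, right of the catch tray; leave it alone

How it is judged:
By the outcome, as a careful person would: the job done as asked, in the order asked, and still so for the second after the job is handed in, with the robot touching nothing.
Of slab_1, slab_2, slab_3, slab_4, slab_5 only 3 to 5 are there at a start; the rules pass over those that are not, and their reading is None.
At some moment in a run one of slab_4, slab_5 may be knocked a few centimetres aside while the robot is not near it.
Once in a run the grip may slacken for a moment while it holds something.
It also fails if it takes over 210 s, if anything falls off the work surface, if the arm or the gripper's body presses on something with over 40 N, if the wrist force passes 120 N, or if a joint passes its speed limit or range.

### The arm

A 6-joint arm with a two-finger parallel gripper is mounted at the origin on a cart in front of the work surface, level with it; the furniture and walls round the work are solid. World frame = base frame: x ahead of the robot, y to its left, z up, the work surface at z = 0. Lengths are in m, angles in degrees, forces in N, time in s.
With the tool pointing down it reaches from about 0.375 to 0.9 m from the base axis. Payload 3.1 kg.
Tool frame: the origin (TCP) lies on the centre line of the jaws, within the pads' length; the fingertips stand 8 mm ahead of it and the grasp point (between the pads) lies 11 mm behind it (bot.tip_extent is the distance from the TCP to the fingertips, in m); z points along the fingers, y is the line along which they close (so a half turn about z gives the same grasp; the last joint's range is limited). The gripper opens to 87 mm and grips with 3 to 60 N. Pads are 19 mm wide; open, the fingers measure 117 mm over their backs; the gripper's body (75 mm by 190 mm) begins 51 mm behind the grasp point.
Start: joints at [65.46, 30.224, 82.088, -0, 67.689, -10.227], TCP at [0.154, 0.606, 0.199] pointing down, gripper open.
Joint ranges: [-176.69, 176.69], [-43.24, 126.21], [12.49, 139.97], [-82, 262], [0, 151.66], [-163.58, 163.58]. Speed limits (degrees/s): [159.86, 159.86, 180, 180, 180, 180].

### API

Orientations are given as a 3x3 rotation matrix whose columns are the frame's x, y, z axes.
In Python, from rig import bot, vision, workorder gives the robot as it stands.
- The arm moves only by the shell command python3 -m handwheel 'ROWS'. ROWS is JSON, a list of rows, each an object with "delta_rot": the turn, a rotation vector about the tool's x, y, z in rad, a list of three; "xyz": the shift along the tool's x, y, z in mm, a list of three; "hand": the closure, from -1 (fully open) to 1 (shut). A call has exactly 5 rows; each row is the pose to reach, as a shift and turn from the pose commanded when the call began, along the tool's axes at that moment; what a row does not reach only later rows make up. A row lasts 1/8 s, in which the tool goes at most 62.5 mm and 10.7 degrees, less where a joint would pass 70% of its speed; a pose out of reach is approached as far as the arm can. A call with a gripper value outside its range is refused whole. The fingers move at their own pace and stop on an object; the grip force is fixed at half the most. Time passes only in rows, so rows that repeat a pose let the fingers close, or fill a call up. It gives the time, the measured TCP pose, the force, the opening and the grip force at its end, in the units of the state.
- bot.read_state(): the state, without advancing time (a new reading comes with each control period).
- vision.capture(name): name is "scene" or "top" or "wrist"; returns the picture (384x512x3 uint8, red, green, blue); there is no depth.
- vision.camera_model(name): a dict with "camera_matrix" (3x3 intrinsics, pixels), "dist_coeffs" ([k1, k2, p1, p2, k3] as OpenCV has them; the pictures are not rectified), "camera_from_world" (4x4, takes a point from world to camera coordinates). Camera axes: x right, y up, looking along -z (the intrinsics and any distortion apply to the point x, -y, -z); pixel columns grow to the right and rows downward; lengths in m; the calibration is good to about 2 mm. A picture is of the moment at which its call begins: read the wrist's pose just before it. camera_model takes no time and is no camera call; for the wrist camera it gives the pose at the moment of the call.
- workorder.hand_in(): hands the job in; it is judged then, once.
The state is a dict: "time_s": time; "joint_positions": joint angles; "qvel": joint speeds; "tau": joint torques, N m; "position": TCP position; "tcp_rot": TCP orientation; "force": force on the tool from outside, world axes, zero at the start; "moment": the same for the moment, N m; "opening": opening from 0.0 (shut) to 1.0 (fully open); "grasp_force": force on a finger pad.
Only numpy, scipy, OpenCV 4.12 (cv2) and the standard library are available. Lean on these libraries where they do the work, as an engineer would, in place of code of your own. Each camera call takes 0.05 s, during which the arm holds its last target. There are 200 camera calls.

## Working session

There is one attempt and no reset: what is moved stays moved. The work goes in short steps, Python scripts to look and compute and a shell command to move; the robot and the scene stay as the last step left them, time stands still between calls to the robot, and variables do not carry over. Pictures are saved under pics/ and viewed, at most 14 in all, crops included, and the job is handed in when it is done.

```bash
ls; mkdir -p pics; python3 - <<'E'
from rig import bot,vision
import cv2,numpy as np
s=bot.read_state();print(s['position'],s['tcp_rot'],s['time_s'],s['opening'])
for n in("scene","top"):
    im=vision.capture(n);cv2.imwrite(f"pics/{n}0.png",im[:,:,::-1])
    m=vision.camera_model(n);print(n,m)
E
```

```text
pics
[0.15415374 0.60490496 0.19789135] [[-9.68962809e-01  2.47205101e-01 -8.44380596e-04]
 [ 2.47206307e-01  9.68960955e-01 -1.92586610e-03]
 [ 3.42087906e-04 -2.07482883e-03 -9.99997789e-01]] 0.0 1.000640880977808
scene {'camera_matrix': array([[406.8547047 ,   0.        , 253.87399253],
       [  0.        , 406.8547047 , 190.7765387 ],
       [  0.        ,   0.        ,   1.        ]]), 'dist_coeffs': array([-0.02256426,  0.        ,  0.        ,  0.        ,  0.        ]), 'camera_from_world': array([[ 0.87241952, -0.48861842,  0.01167138, -0.48967302],
       [ 0.23409656,  0.43869934,  0.86760688, -0.28155467],
       [-0.42904892, -0.75418495,  0.49711376, -1.13972829],
       [ 0.        ,  0.        ,  0.        ,  1.        ]])}
top {'camera_matrix': array([[365.41368879,   0.        , 254.89691491],
       [  0.        , 365.41368879, 196.84311514],
       [  0.        ,   0.        ,   1.        ]]), 'dist_coeffs': array([-0.05475404,  0.        ,  0.        ,  0.        ,  0.        ]), 'camera_from_world': array([[ 1.92626825e-02, -9.99813420e-01,  1.43987933e-03,
        -4.61645287e-02],
       [ 9.93803035e-01,  1.93045324e-02,  1.09466262e-01,
        -5.55452134e-01],
       [-1.09473634e-01, -6.77657399e-04,  9.93989469e-01,
        -1.23448869e+00],
       [ 0.00000000e+00,  0.00000000e+00,  0.00000000e+00,
         1.00000000e+00]])}
```

View pics/top0.png

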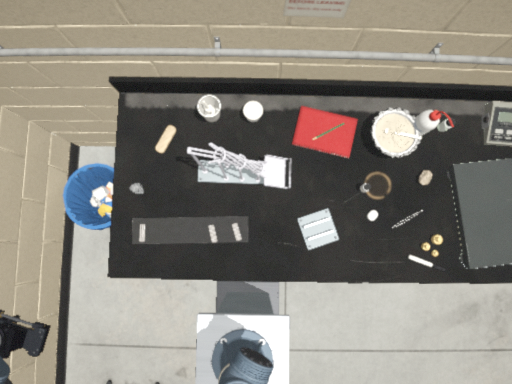

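View pics/scene0.png

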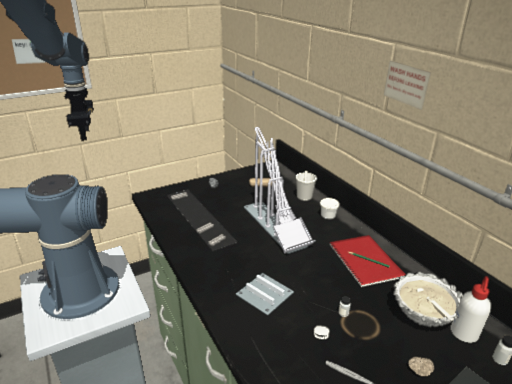

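```bash
cat > h.py <<'E'
import cv2,numpy as np
from rig import bot,vision
F=np.diag([1.,-1,-1])
def proj(P,m):
    T=m['camera_from_world'];P=np.atleast_2d(P).astype(float)
    c=(P@T[:3,:3].T+T[:3,3])@F
    return cv2.projectPoints(c,np.zeros(3),np.zeros(3),m['camera_matrix'],m['dist_coeffs'])[0][:,0]
def ray(uv,m):
    T=m['camera_from_world'];uv=np.atleast_2d(uv).astype(float)
    n=cv2.undistortPoints(uv[:,None],m['camera_matrix'],m['dist_coeffs'])[:,0]
    d=np.c_[n,np.ones(len(n))]@F@T[:3,:3]
    return -T[:3,:3].T@T[:3,3],d
def onz(uv,z,m):
    o,d=ray(uv,m);return o+d*((z-o[2])/d[:,2])[:,None]
def rects(im,box,lo,hi,m,z,amin=20,up=4):
    """bright blobs in box (c0,r0,c1,r1): centre, long-axis angle, size in world at height z"""
    c0,r0,c1,r1=box;g=cv2.cvtColor(im,cv2.COLOR_RGB2GRAY)[r0:r1,c0:c1]
    g=cv2.resize(g,None,fx=up,fy=up,interpolation=cv2.INTER_CUBIC)
    k=cv2.inRange(g,lo,hi);out=[]
    for c in cv2.findContours(k,cv2.RETR_EXTERNAL,cv2.CHAIN_APPROX_NONE)[0]:
        if cv2.contourArea(c)<amin*up*up: continue
        uv=(c[:,0]+.5)/up-.5+[c0,r0]
        w=onz(uv,z,m)[:,:2].astype(np.float32)
        (x,y),(a,b),t=cv2.minAreaRect(w*1000)
        if b>a:a,b,t=b,a,t+90
        out.append((round(x,1),round(y,1),round(a,1),round(b,1),round((t+90)%180-90,1),uv.mean(0).round(1)))
    return out
E
python3 - <<'E'
from h import *
im=cv2.imread('pics/top0.png')[:,:,::-1].copy();m=vision.camera_model('top')
print('slabs',*rects(im,(128,212,252,248),110,255,m,.010),sep='\n')
print('stand',*rects(im,(290,200,350,255),90,255,m,.006,200),sep='\n')
print('mat',*rects(im,(125,210,255,250),35,109,m,.002,200),sep='\n')
print('chute',*rects(im,(180,140,300,200),90,255,m,.008,60),sep='\n')
a=cv2.resize(im[135:255,125:350],None,fx=3.5,fy=3.5,interpolation=cv2.INTER_CUBIC);cv2.imwrite('pics/top0c.png',a[:,:,::-1])
E
```

```text
slabs
(428.4, 110.0, 66.6, 25.9, 14.4, array([212.4, 233.2]))
(425.4, 357.7, 65.8, 24.4, -0.3, array([141.8, 232.4]))
(435.9, 26.8, 66.9, 25.5, 17.3, array([236.4, 231.4]))
stand
(451.3, -258.4, 122.7, 122.4, -70.2, array([317.8, 228.7]))
mat
(439.6, 194.4, 460.7, 140.0, -88.8, array([189.5, 229.5]))
chute
(674.5, 25.9, 384.5, 150.0, 86.4, array([239. , 166.1]))
```

View pics/top0c.png

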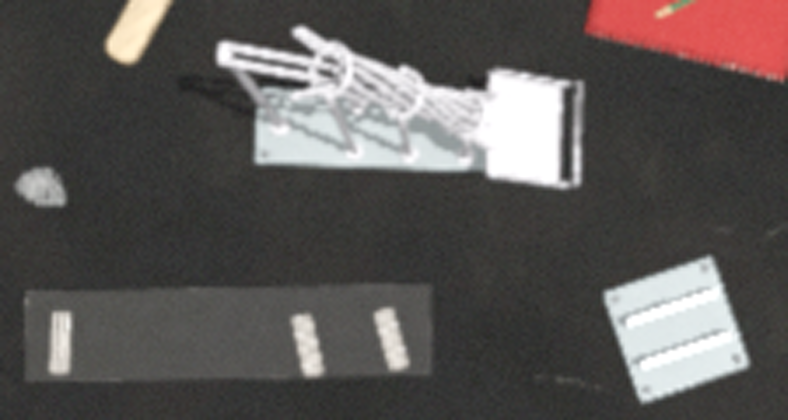

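```bash
python3 - <<'E'
from h import *
m=vision.camera_model('top')
f=lambda c,z:(onz((np.array(c)+.5)/3.5-.5+[125,135],z,m)[0]*1000).round(1)
print('plate corners',f((255,163),.008),f((487,170),.008),f((255,95),.008))
print('railend',f((220,44),.320),f((220,63),.320))
print('bumper?',f((583,80),.038),f((578,187),.038))
print('tray up',f((490,70),.08),f((487,178),.08))
print('mat',f((28,290),.002),f((432,285),.002),f((432,376),.002),f((24,381),.002))
print('stand',[f(c,.006) for c in ((606,292),(712,257),(749,367),(641,403))])
E
```

```text
plate corners [610.5 169.1   8. ] [607.8 -65.9   8. ] [680.5 171.7   8. ]
railend [656.2 149.8 320. ] [641.2 149.2 320. ]
bumper? [ 695.9 -159.4   38. ] [ 588.2 -155.3   38. ]
tray up [694.5 -65.5  80. ] [589.4 -64.4  80. ]
mat [477.4 395.8   2. ] [490.8 -12.7   2. ] [399.9 -14.6   2. ] [386.  395.1   2. ]
stand [array([ 486.9, -187.4,    6. ]), array([ 524.1, -294.2,    6. ]), array([ 414.5, -331.2,    6. ]), array([ 377.1, -223.1,    6. ])]
```

```bash
cat >> h.py <<'E'
from scipy.spatial.transform import Rotation as Ro
R0=np.diag([-1.,1,-1])
def tool(yang,tilt=0,cy=0):
    """closing line at yang deg (world/chute frame) then tilted about chute x, chute yaw cy"""
    return Ro.from_euler('z',cy,degrees=True).as_matrix()@Ro.from_euler('x',tilt,degrees=True).as_matrix()@Ro.from_euler('z',yang-90,degrees=True).as_matrix()@R0
def go(p,R,s=None):
    """p mm -> shift mm and turn in tool axes"""
    s=s or bot.read_state();A=s['tcp_rot']
    d=A.T@(np.array(p)-s['position']*1000);r=Ro.from_matrix(A.T@R).as_rotvec()
    print('xyz',d.round(1).tolist(),'rot',r.round(3).tolist());return d,r
def st():
    s=bot.read_state();print('t',round(s['time_s'],2),'p',(s['position']*1000).round(1),'op',round(s['opening']*87,1),'gf',round(s['grasp_force'],1),'F',s['force'].round(1),'q',np.round(s['joint_positions']));return s
E
python3 - <<'E'
from h import *
go((425,358,160),tool(90))
E
```

```text
xyz [-323.5, -172.3, 38.2] rot [-0.002, -0.001, -0.25]
```

```bash
python3 -m handwheel '[{"delta_rot":[0,0,0],"xyz":[-55,-30,6],"hand":0},{"delta_rot":[0,0,0],"xyz":[-110,-60,12],"hand":0},{"delta_rot":[0,0,0],"xyz":[-165,-90,18],"hand":0},{"delta_rot":[0,0,0],"xyz":[-220,-120,24],"hand":0},{"delta_rot":[0,0,0],"xyz":[-275,-147,30],"hand":0}]'
python3 -m handwheel '[{"delta_rot":[0,0,-0.12],"xyz":[-48,-25,8],"hand":0},{"delta_rot":[0,0,-0.25],"xyz":[-48,-25,8],"hand":0},{"delta_rot":[0,0,-0.25],"xyz":[-48,-25,8],"hand":0},{"delta_rot":[0,0,-0.25],"xyz":[-48,-25,8],"hand":0},{"delta_rot":[0,0,-0.25],"xyz":[-48,-25,8],"hand":0}]'
python3 - <<'E'
from h import *
s=st();im=vision.capture('wrist');m=vision.camera_model('wrist')
cv2.imwrite('pics/w1.png',im[:,:,::-1])
T=m['camera_from_world'];print('cam in tool',(s['tcp_rot'].T@(-T[:3,:3].T@T[:3,3]-s['position'])).round(3),(s['tcp_rot'].T@T[:3,:3].T).round(2))
print(rects(im,(0,0,512,384),120,255,m,.010,300,1))
E
```

```text
time_s: 0.72
position: [0.3849, 0.3941, 0.1685]
tcp_rot: [[-0.969, 0.247, -0.001], [0.247, 0.969, -0.0], [0.0, -0.0, -1.0]]
force: [1.5, -0.4, 0.5]
opening: 0.543
grasp_force: 0.0
time_s: 1.35
position: [0.4236, 0.3602, 0.161]
tcp_rot: [[-1.0, -0.001, 0.0], [-0.001, 1.0, 0.0], [-0.0, 0.0, -1.0]]
force: [-0.2, 0.4, -0.1]
opening: 0.499
grasp_force: 0.0
t 1.35 p [423.6 360.2 161. ] op 43.4 gf 0.0 F [-0.2  0.4 -0.1] q [ 29.  28.  94.   0.  58. -61.]
cam in tool [ 0.081  0.001 -0.186] [[ 0.    0.96  0.3 ]
 [ 1.   -0.   -0.  ]
 [-0.    0.3  -0.96]]
[(633.0, 83.1, 56.3, 25.1, -0.2, array([ 59.5, 315.8])), (645.4, 454.7, 486.9, 100.1, -79.4, array([336. , 315.5])), (572.3, 264.0, 35.1, 29.6, 3.6, array([182.2, 281.1])), (572.8, 473.5, 77.7, 24.5, 10.8, array([332.6, 279.7])), (428.4, 113.7, 61.4, 20.0, 14.6, array([ 51. , 179.3])), (425.0, 360.4, 61.4, 19.5, 0.5, array([250.3, 176.7])), (384.9, 507.3, 393.9, 315.5, 15.7, array([393.2, 121.3])), (253.2, 152.2, 116.0, 32.3, -89.9, array([47.6, 21.9]))]
```

View pics/w1.png

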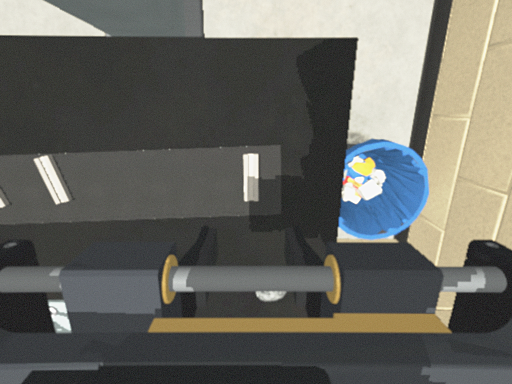

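```bash
python3 -m handwheel '[{"delta_rot":[0,0,0],"xyz":[-1.4,0,50],"hand":0},{"delta_rot":[0,0,0],"xyz":[-1.4,0,100],"hand":0},{"delta_rot":[0,0,0],"xyz":[-1.4,0,135],"hand":0},{"delta_rot":[0,0,0],"xyz":[-1.4,0,149.5],"hand":0},{"delta_rot":[0,0,0],"xyz":[-1.4,0,149.5],"hand":0}]'
python3 -m handwheel '[{"delta_rot":[0,0,0],"xyz":[0,0,0],"hand":1},{"delta_rot":[0,0,0],"xyz":[0,0,0],"hand":1},{"delta_rot":[0,0,0],"xyz":[0,0,0],"hand":1},{"delta_rot":[0,0,0],"xyz":[0,0,0],"hand":1},{"delta_rot":[0,0,0],"xyz":[0,0,0],"hand":1}]'
python3 -c "
from h import *
st()"
```

```text
time_s: 2.02
position: [0.4253, 0.3598, 0.011]
tcp_rot: [[-1.0, -0.001, -0.001], [-0.001, 1.0, -0.001], [0.001, -0.001, -1.0]]
force: [0.0, -0.6, 0.6]
opening: 0.496
grasp_force: 0.0
time_s: 2.65
position: [0.4257, 0.3596, 0.0116]
tcp_rot: [[-1.0, -0.0, 0.0], [-0.0, 1.0, 0.0], [-0.0, 0.0, -1.0]]
force: [0.8, 0.2, -0.8]
opening: 0.041
grasp_force: 0.0
t 2.65 p [425.7 359.6  11.6] op 3.5 gf 0.0 F [ 0.8  0.2 -0.8] q [ 29.  41. 100.   0.  39. -61.]
```

```bash
python3 -m handwheel '[{"delta_rot":[0,0,0],"xyz":[0,0,0],"hand":0},{"delta_rot":[0,0,0],"xyz":[0,0,0],"hand":0},{"delta_rot":[0,0,0],"xyz":[0,0,-40],"hand":0},{"delta_rot":[0,0,0],"xyz":[0,0,-80],"hand":0},{"delta_rot":[0,0,0],"xyz":[0,0,-80],"hand":0}]'
python3 - <<'E'
from h import *
s=st();print(bot.tip_extent);im=vision.capture('wrist');m=vision.camera_model('wrist')
cv2.imwrite('pics/w2.png',im[:,:,::-1])
print(*rects(im,(0,0,512,384),120,255,m,.010,300,1),sep='\n')
E
```

```text
time_s: 3.28
position: [0.4279, 0.3609, 0.0943]
tcp_rot: [[-1.0, -0.0, 0.006], [-0.0, 1.0, 0.003], [-0.006, 0.003, -1.0]]
force: [-0.0, 0.2, -0.1]
opening: 0.472
grasp_force: 0.0
t 3.27 p [427.9 360.9  94.3] op 41.1 gf 0.0 F [-0.   0.2 -0.1] q [ 29.  33.  97.   0.  49. -61.]
0.008
(572.5, 413.5, 358.8, 57.1, -89.7, array([307.4, 321.1]))
(521.0, 369.4, 181.1, 59.7, 84.2, array([267. , 280.6]))
(529.0, 273.1, 61.7, 13.5, -7.4, array([171.3, 278.7]))
(430.5, 115.0, 52.3, 20.0, 14.6, array([  8.6, 197.3]))
(422.5, 359.4, 59.7, 18.0, 0.5, array([249.5, 187.3]))
(379.0, 478.5, 315.9, 249.5, 15.9, array([401.5, 120. ]))
(265.3, 181.0, 53.8, 7.0, -89.4, array([30.9,  5.2]))
```

View pics/w2.png

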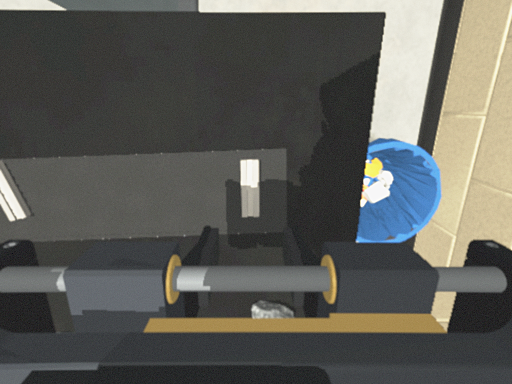

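```bash
python3 - <<'E'
from h import *
s=st();m=vision.camera_model('wrist');im=vision.capture('wrist')
A=s['tcp_rot'];p=s['position']
pts=np.array([[x,y,z] for z in(.008,-.02) for y in(-.021,.021) for x in(-.0095,.0095)])
uv=proj(p+pts@A.T,m);print(uv.round(0).tolist())
print(*rects(im,(200,130,300,240),120,255,m,.010,300,1))
a=im.copy()
for u in uv: cv2.circle(a,tuple(int(v) for v in u),2,(255,0,0),-1)
a=cv2.convertScaleAbs(a[140:340,130:370],alpha=2.5,beta=20);cv2.imwrite('pics/w3.png',cv2.resize(a,None,fx=3,fy=3)[:,:,::-1])
E
```

```text
t 3.33 p [426.5 360.1  92.6] op 41.9 gf 0.0 F [0.1 0.1 0.5] q [ 29.  34.  97.  -0.  49. -61.]
[[222.0, 233.0], [221.0, 209.0], [277.0, 233.0], [278.0, 209.0], [218.0, 251.0], [217.0, 224.0], [281.0, 251.0], [282.0, 224.0]]
(424.6, 360.4, 60.0, 18.0, 0.5, array([250.5, 189.3]))
```

View pics/w3.png

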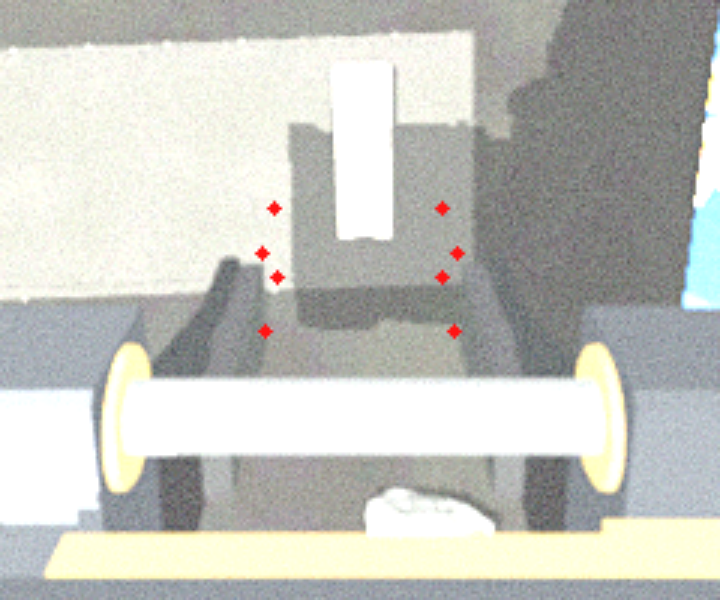

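```bash
python3 -m handwheel '[{"delta_rot":[0,0,0],"xyz":[2,0,40],"hand":0},{"delta_rot":[0,0,0],"xyz":[2,0,70],"hand":0},{"delta_rot":[0,0,0],"xyz":[2,0,81],"hand":0},{"delta_rot":[0,0,0],"xyz":[2,0,81],"hand":0},{"delta_rot":[0,0,0],"xyz":[2,0,81],"hand":0}]'
python3 - <<'E'
from h import *
s=st();m=vision.camera_model('wrist');im=vision.capture('wrist')
A=s['tcp_rot'];p=s['position']
pts=np.array([[x,y,z] for z in(.008,-.02) for y in(-.021,.021) for x in(-.0095,.0095)])
uv=proj(p+pts@A.T,m)
print(*rects(im,(200,130,300,240),120,255,m,.010,300,1))
a=im.copy()
for u in uv: cv2.circle(a,tuple(int(v) for v in u),1,(255,0,0),-1)
a=cv2.convertScaleAbs(a[140:340,130:370],alpha=2.5,beta=20);cv2.imwrite('pics/w4.png',cv2.resize(a,None,fx=3,fy=3)[:,:,::-1])
E
```

```text
time_s: 4.0
position: [0.4243, 0.3599, 0.011]
tcp_rot: [[-1.0, -0.0, 0.001], [-0.0, 1.0, 0.001], [-0.001, 0.001, -1.0]]
force: [0.5, -0.6, -0.1]
opening: 0.503
grasp_force: 0.0
t 4.0 p [424.3 359.9  11. ] op 43.8 gf 0.0 F [ 0.5 -0.6 -0.1] q [ 29.  41. 100.   0.  39. -61.]
(413.0, 360.3, 45.3, 18.3, 0.8, array([250.1, 209.7]))
```

View pics/w4.png

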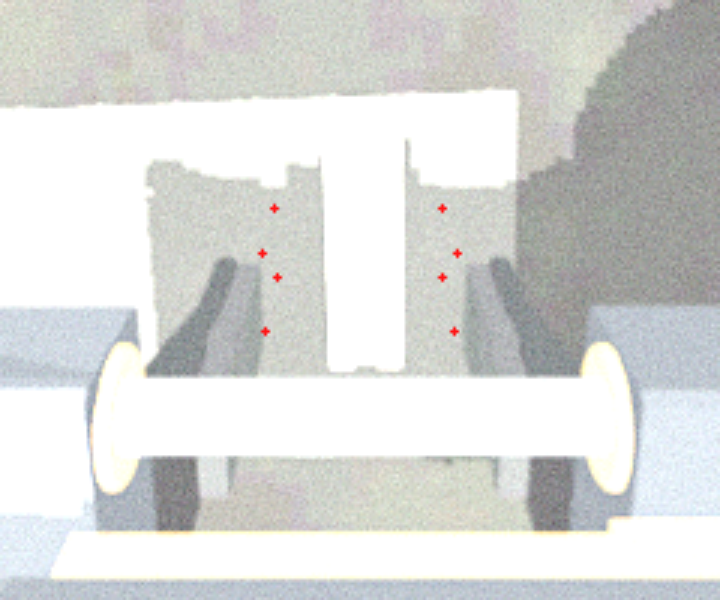

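```bash
python3 -m handwheel '[{"delta_rot":[0,0,0],"xyz":[0,0,4],"hand":0},{"delta_rot":[0,0,0],"xyz":[0,0,8],"hand":0},{"delta_rot":[0,0,0],"xyz":[0,0,12],"hand":0},{"delta_rot":[0,0,0],"xyz":[0,0,12],"hand":0},{"delta_rot":[0,0,0],"xyz":[0,0,12],"hand":0}]'
python3 -m handwheel '[{"delta_rot":[0,0,0],"xyz":[0,0,1],"hand":0},{"delta_rot":[0,0,0],"xyz":[0,0,2],"hand":0},{"delta_rot":[0,0,0],"xyz":[0,0,3],"hand":0},{"delta_rot":[0,0,0],"xyz":[0,0,3],"hand":0},{"delta_rot":[0,0,0],"xyz":[0,0,3],"hand":0}]'
python3 - <<'E'
from h import *
s=st();m=vision.camera_model('wrist')
A=s['tcp_rot'];p=s['position'];print(m['camera_matrix'][0,0],m['dist_coeffs'])
for z in(8,-5,-11,-17,-20,-25):
  print(z,proj(p+np.array([[.0095,-.0219,z/1000],[.0095,.0219,z/1000]])@A.T,m).round(1).tolist())
E
```

```text
time_s: 4.68
position: [0.4237, 0.3596, -0.0016]
tcp_rot: [[-1.0, -0.0, -0.0], [-0.0, 1.0, -0.0], [0.0, -0.0, -1.0]]
force: [0.1, -0.2, -0.4]
opening: 0.495
grasp_force: 0.0
time_s: 5.3
position: [0.4237, 0.3596, -0.0046]
tcp_rot: [[-1.0, -0.0, 0.0], [-0.0, 1.0, 0.0], [-0.0, 0.0, -1.0]]
force: [-0.2, -0.2, 0.6]
opening: 0.504
grasp_force: 0.0
t 5.3 p [423.7 359.6  -4.6] op 43.8 gf 0.0 F [-0.2 -0.2  0.6] q [ 29.  43. 100.   0.  37. -61.]
277.5657851692011 [0.01250925 0.         0.         0.         0.        ]
8 [[220.2, 209.4], [279.2, 209.4]]
-5 [[218.3, 215.8], [281.0, 215.8]]
-11 [[217.3, 219.1], [282.0, 219.1]]
-17 [[216.3, 222.6], [283.0, 222.6]]
-20 [[215.7, 224.4], [283.5, 224.4]]
-25 [[214.8, 227.6], [284.4, 227.6]]
```

```bash
python3 -m handwheel '[{"delta_rot":[0,0,0],"xyz":[0,0,2],"hand":0},{"delta_rot":[0,0,0],"xyz":[0,0,4],"hand":0},{"delta_rot":[0,0,0],"xyz":[0,0,6],"hand":0},{"delta_rot":[0,0,0],"xyz":[0,0,6],"hand":0},{"delta_rot":[0,0,0],"xyz":[0,0,6],"hand":0}]'
python3 -m handwheel '[{"delta_rot":[0,0,0],"xyz":[0,0,1],"hand":0},{"delta_rot":[0,0,0],"xyz":[0,0,2],"hand":0},{"delta_rot":[0,0,0],"xyz":[0,0,3],"hand":0},{"delta_rot":[0,0,0],"xyz":[0,0,3],"hand":0},{"delta_rot":[0,0,0],"xyz":[0,0,3],"hand":0}]'
python3 - <<'E'
from h import *
s=st();m=vision.camera_model('wrist');im=vision.capture('wrist')
a=cv2.convertScaleAbs(im[140:340,130:370],alpha=2.,beta=10);cv2.imwrite('pics/w5.png',cv2.resize(a,None,fx=3,fy=3)[:,:,::-1])
E
```

```text
time_s: 5.92
position: [0.4237, 0.3596, -0.0106]
tcp_rot: [[-1.0, -0.0, -0.0], [-0.0, 1.0, 0.0], [0.0, 0.0, -1.0]]
force: [-0.4, 0.3, 0.3]
opening: 0.502
grasp_force: 0.0
time_s: 6.55
position: [0.4237, 0.3596, -0.0136]
tcp_rot: [[-1.0, -0.0, -0.0], [-0.0, 1.0, -0.0], [0.0, -0.0, -1.0]]
force: [-0.4, -0.1, 0.1]
opening: 0.497
grasp_force: 0.0
t 6.55 p [423.7 359.6 -13.6] op 43.2 gf 0.0 F [-0.4 -0.1  0.1] q [ 29.  44. 100.  -0.  36. -61.]
```

View pics/w5.png

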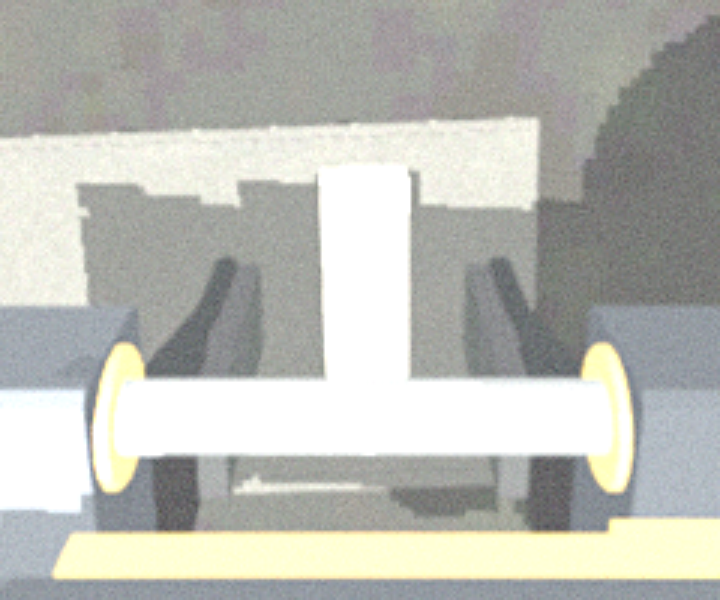

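```bash
for i in 1 2 3; do python3 -m handwheel '[{"delta_rot":[0,0,0],"xyz":[0,0,0.5],"hand":0},{"delta_rot":[0,0,0],"xyz":[0,0,1],"hand":0},{"delta_rot":[0,0,0],"xyz":[0,0,1.5],"hand":0},{"delta_rot":[0,0,0],"xyz":[0,0,2],"hand":0},{"delta_rot":[0,0,0],"xyz":[0,0,2],"hand":0}]' | grep -E 'pos|force'; done
```

```text
position: [0.4237, 0.3596, -0.0156]
force: [0.5, 0.4, -0.5]
grasp_force: 0.0
position: [0.4237, 0.3596, -0.0176]
force: [0.8, -0.1, 0.5]
grasp_force: 0.0
position: [0.4237, 0.3596, -0.0196]
force: [-1.0, -0.8, 0.3]
grasp_force: 0.0
```

```bash
for i in 1 2 3 4; do python3 -m handwheel '[{"delta_rot":[0,0,0],"xyz":[0,0,0.3],"hand":0},{"delta_rot":[0,0,0],"xyz":[0,0,0.7],"hand":0},{"delta_rot":[0,0,0],"xyz":[0,0,1],"hand":0},{"delta_rot":[0,0,0],"xyz":[0,0,1],"hand":0},{"delta_rot":[0,0,0],"xyz":[0,0,1],"hand":0}]' | grep -E 'pos|force'; done
```

```text
position: [0.4237, 0.3596, -0.0206]
force: [0.8, -0.2, 0.2]
grasp_force: 0.0
position: [0.4237, 0.3596, -0.0213]
force: [-1.5, 0.6, 5.1]
grasp_force: 2.6
position: [0.4237, 0.3596, -0.0213]
force: [-1.9, -1.3, 12.1]
grasp_force: 6.2
position: [0.4238, 0.3596, -0.0213]
force: [-3.6, -2.1, 19.0]
grasp_force: 9.6
```

```bash
python3 -m handwheel '[{"delta_rot":[0,0,0],"xyz":[0,0,-3],"hand":0},{"delta_rot":[0,0,0],"xyz":[0,0,-3],"hand":1},{"delta_rot":[0,0,0],"xyz":[0,0,-3],"hand":1},{"delta_rot":[0,0,0],"xyz":[0,0,-3],"hand":1},{"delta_rot":[0,0,0],"xyz":[0,0,-3],"hand":1}]'
python3 -m handwheel '[{"delta_rot":[0,0,0],"xyz":[0,0,0],"hand":1},{"delta_rot":[0,0,0],"xyz":[0,0,-40],"hand":1},{"delta_rot":[0,0,0],"xyz":[0,0,-100],"hand":1},{"delta_rot":[0,0,0],"xyz":[0,0,-160],"hand":1},{"delta_rot":[0,0,0],"xyz":[0,0,-220],"hand":1}]'
python3 - <<'E'
from h import *
st()
n=np.array([0,-np.sin(np.radians(36)),np.cos(np.radians(36))])
R=tool(0,36)
p=np.array([648,113.5,301])+n*(-26.6+60)+0
print(R,p)
go((530,200,330),tool(0))
go(np.array([648,113.5,301])-26.6*-R[:,2]*-1*-1+n*60,R)
E
```

```text
time_s: 11.6
position: [0.4236, 0.3595, -0.0209]
tcp_rot: [[-1.0, -0.0, -0.0], [-0.0, 1.0, -0.0], [0.0, -0.0, -1.0]]
force: [1.0, 0.6, -0.8]
opening: 0.204
grasp_force: 30.0
time_s: 12.22
position: [0.4233, 0.3593, 0.2013]
tcp_rot: [[-1.0, -0.0, -0.0], [-0.0, 1.0, -0.0], [0.0, -0.0, -1.0]]
force: [2.0, 0.8, -0.7]
opening: 0.2
grasp_force: 30.0
t 12.22 p [423.3 359.3 201.3] op 17.4 gf 30.0 F [ 2.   0.8 -0.7] q [ 29.  25.  92.  -0.  63. -61.]
[[-2.22044605e-16  1.00000000e+00  0.00000000e+00]
 [ 8.09016994e-01  1.79637859e-16  5.87785252e-01]
 [ 5.87785252e-01  1.30514544e-16 -8.09016994e-01]] [648.          93.86797257 328.02116761]
xyz [-106.6, -159.4, -128.7] rot [-0.0, -0.0, 1.571]
xyz [-224.6, -265.5, -126.8] rot [-0.492, 0.492, 1.514]
```

```bash
python3 -m handwheel '[{"delta_rot":[-0.05,0.05,0.15],"xyz":[-10,-15,-50],"hand":1},{"delta_rot":[-0.1,0.1,0.3],"xyz":[-30,-40,-90],"hand":1},{"delta_rot":[-0.15,0.15,0.45],"xyz":[-60,-70,-120],"hand":1},{"delta_rot":[-0.2,0.2,0.6],"xyz":[-85,-100,-140],"hand":1},{"delta_rot":[-0.24,0.24,0.75],"xyz":[-110,-130,-150],"hand":1}]'
python3 - <<'E'
from h import *
s=st();R=tool(0,36)
go((648,110,335),R)
E
```

```text
time_s: 12.85
position: [0.535, 0.2284, 0.3508]
tcp_rot: [[-0.704, 0.699, -0.126], [0.644, 0.703, 0.301], [0.299, 0.13, -0.945]]
force: [0.7, -0.0, -0.9]
opening: 0.204
grasp_force: 30.0
t 12.85 p [535.  228.4 350.8] op 17.8 gf 30.0 F [ 0.7 -0.  -0.9] q [  2.  21.  77.  18.  90. -46.]
xyz [-160.5, -6.3, -35.0] rot [-0.245, 0.253, 0.761]
```

```bash
python3 -m handwheel '[{"delta_rot":[-0.05,0.05,0.15],"xyz":[-32,-1,-15],"hand":1},{"delta_rot":[-0.1,0.1,0.3],"xyz":[-64,-2,-30],"hand":1},{"delta_rot":[-0.15,0.15,0.45],"xyz":[-96,-4,-35],"hand":1},{"delta_rot":[-0.2,0.2,0.61],"xyz":[-128,-5,-35],"hand":1},{"delta_rot":[-0.245,0.253,0.761],"xyz":[-160,-6,-35],"hand":1}]'
python3 -m handwheel '[{"delta_rot":[0,0,0],"xyz":[0,0,0],"hand":1},{"delta_rot":[0,0,0],"xyz":[0,0,0],"hand":1},{"delta_rot":[0,0,0],"xyz":[0,0,0],"hand":1},{"delta_rot":[0,0,0],"xyz":[0,0,0],"hand":1},{"delta_rot":[0,0,0],"xyz":[0,0,0],"hand":1}]' >/dev/null
python3 - <<'E'
from h import *
s=st();go((648,110,335),tool(0,36))
m=vision.camera_model('wrist');im=vision.capture('wrist');np.savez('w6',im=im,**m)
print(proj(np.array([[.648,.1135,.301],[.648,.1495,.320]]),m).round(1).tolist())
cv2.imwrite('pics/w6.png',im[:,:,::-1])
E
```

```text
time_s: 13.48
position: [0.6477, 0.1113, 0.3334]
tcp_rot: [[0.002, 1.0, -0.002], [0.809, -0.0, 0.588], [0.588, -0.003, -0.809]]
force: [-0.9, -0.4, -0.4]
opening: 0.206
grasp_force: 30.0
t 14.1 p [647.  113.1 334.5] op 17.8 gf 30.0 F [-0.5  0.4 -0.6] q [-17.  29.  73.  34.  91. -20.]
xyz [-2.2, 1.0, -2.3] rot [-0.004, 0.002, 0.005]
[[250.9, 235.1], [251.2, 187.0]]
```

View pics/w6.png

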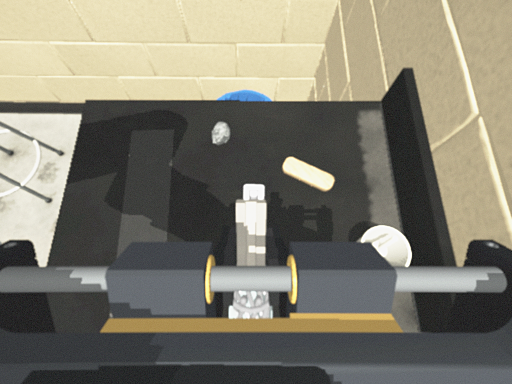

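```bash
python3 - <<'E'
from h import *
d=np.load('w6.npz');im=d['im'];m={k:d[k] for k in('camera_matrix','dist_coeffs','camera_from_world')}
g=cv2.cvtColor(im,cv2.COLOR_RGB2GRAY)
for r in range(180,214,2): 
  c=np.where(g[r,225:285]>110)[0]+225; print(r,(c.min(),c.max(),len(c)) if len(c) else None, g[r,236:272:2].tolist())
for x in (.6395,.648,.6565): print(proj(np.array([[x,.1495,.320],[x,.1430,.3155]]),m).round(1).tolist())
E
```

```text
180 None [63, 58, 58, 62, 66, 65, 58, 64, 67, 60, 62, 61, 57, 62, 61, 58, 55, 57]
182 None [62, 56, 63, 58, 54, 50, 54, 53, 54, 57, 56, 58, 59, 59, 57, 57, 59, 60]
184 (np.int64(244), np.int64(262), 19) [60, 59, 62, 50, 140, 244, 243, 242, 241, 233, 216, 212, 206, 163, 65, 58, 62, 60]
186 (np.int64(243), np.int64(264), 22) [63, 55, 67, 65, 255, 249, 248, 248, 249, 249, 249, 249, 250, 255, 181, 52, 58, 64]
188 (np.int64(243), np.int64(264), 22) [63, 61, 58, 71, 255, 248, 247, 247, 247, 247, 247, 247, 247, 250, 198, 56, 58, 61]
190 (np.int64(243), np.int64(264), 22) [63, 66, 58, 80, 255, 248, 247, 244, 246, 246, 244, 245, 247, 250, 189, 52, 64, 65]
192 (np.int64(243), np.int64(264), 22) [70, 67, 67, 78, 255, 248, 248, 248, 247, 247, 247, 247, 247, 250, 183, 51, 60, 65]
194 (np.int64(243), np.int64(264), 22) [68, 62, 63, 81, 255, 248, 248, 248, 248, 248, 248, 247, 247, 250, 186, 56, 67, 51]
196 (np.int64(243), np.int64(264), 22) [60, 64, 57, 84, 255, 248, 251, 212, 250, 250, 227, 249, 248, 252, 156, 58, 61, 53]
198 (np.int64(243), np.int64(264), 22) [60, 77, 65, 88, 255, 249, 254, 171, 
[... 340 characters left out ...]
 [242, 247, 245, 245, 243, 246, 247, 247, 247, 247, 243, 246, 246, 246, 250, 165, 47, 48]
206 (np.int64(235), np.int64(266), 32) [241, 245, 244, 244, 243, 245, 246, 247, 247, 247, 242, 244, 244, 244, 248, 163, 40, 40]
208 (np.int64(235), np.int64(266), 32) [249, 244, 243, 244, 242, 246, 247, 247, 246, 247, 242, 244, 243, 243, 248, 158, 42, 45]
210 (np.int64(235), np.int64(266), 32) [249, 244, 243, 243, 243, 246, 247, 247, 247, 247, 243, 244, 243, 243, 247, 156, 37, 46]
212 (np.int64(235), np.int64(266), 32) [247, 244, 243, 243, 242, 246, 247, 246, 246, 247, 242, 243, 243, 243, 247, 155, 44, 42]
[[240.8, 186.9], [240.9, 196.2]]
[[251.2, 187.0], [251.2, 196.3]]
[[261.7, 187.1], [261.5, 196.4]]
```

```bash
cat >> h.py <<'E'
CY=-1.5; OFF=26.6
def at(c,R): return np.array(c,float)+OFF*R[:,2]   # TCP for slab centre c
E
python3 - <<'E'
from h import *
s=st();m=vision.camera_model('wrist')
print(proj(s['position']+s['tcp_rot']@np.array([.0,0,-.0266])+np.outer([0.03,0.026],s['tcp_rot'][:,0]),m))
R=tool(0,36,CY);n=-R[:,2]
L=np.array([649.2,114,301])
go(at(L+8*n,R),R)
E
```

```text
t 14.15 p [647.1 113.  334.3] op 17.4 gf 30.0 F [0.2 0.4 0.1] q [-17.  29.  73.  34.  91. -20.]
[[249.42137432 199.34275237]
 [249.43021295 205.61071847]]
xyz [-18.7, 2.5, 46.2] rot [-0.019, 0.002, 0.026]
```

```bash
python3 -m handwheel '[{"delta_rot":[-0.019,0.002,0.026],"xyz":[-18.7,2.2,0],"hand":1},{"delta_rot":[-0.019,0.002,0.026],"xyz":[-18.7,2.2,20],"hand":1},{"delta_rot":[-0.019,0.002,0.026],"xyz":[-18.7,2.2,40],"hand":1},{"delta_rot":[-0.019,0.002,0.026],"xyz":[-18.7,2.2,46],"hand":1},{"delta_rot":[-0.019,0.002,0.026],"xyz":[-18.7,2.2,46],"hand":1}]' | grep -E 'pos|force'
for i in 1 2; do python3 -m handwheel '[{"delta_rot":[0,0,0],"xyz":[0,0,1],"hand":1},{"delta_rot":[0,0,0],"xyz":[0,0,2],"hand":1},{"delta_rot":[0,0,0],"xyz":[0,0,3],"hand":1},{"delta_rot":[0,0,0],"xyz":[0,0,3],"hand":1},{"delta_rot":[0,0,0],"xyz":[0,0,3],"hand":1}]'| grep -E 'pos|force';done
python3 - <<'E'
from h import *
s=st();R=tool(0,36,CY);go(at((649,114,301),R),R)
m=vision.camera_model('wrist');im=vision.capture('wrist');g=cv2.cvtColor(im,cv2.COLOR_RGB2GRAY)
for r in range(180,250,3):
  c=np.where(g[r,215:295]>110)[0]+215; print(r,(c.min(),c.max(),len(c)) if len(c) else None)
cv2.imwrite('pics/w7.png',im[:,:,::-1])
E
```

```text
position: [0.6492, 0.1238, 0.2852]
force: [0.5, 0.1, 0.0]
grasp_force: 30.0
position: [0.6494, 0.126, 0.2834]
force: [-0.1, 0.8, -0.1]
grasp_force: 30.0
position: [0.6494, 0.1278, 0.2809]
force: [0.6, -0.7, -0.5]
grasp_force: 30.0
t 16.02 p [649.4 127.8 280.9] op 17.5 gf 30.0 F [ 0.6 -0.7 -0.5] q [-16.  31.  77.  35.  83. -22.]
xyz [0.6, -0.1, 2.2] rot [-0.0, -0.001, -0.001]
180 (np.int64(235), np.int64(263), 29)
183 (np.int64(235), np.int64(263), 29)
186 (np.int64(235), np.int64(263), 29)
189 (np.int64(235), np.int64(263), 29)
192 (np.int64(235), np.int64(263), 29)
195 (np.int64(235), np.int64(263), 29)
198 (np.int64(235), np.int64(263), 29)
201 (np.int64(236), np.int64(265), 30)
204 (np.int64(235), np.int64(266), 32)
207 (np.int64(235), np.int64(266), 32)
210 (np.int64(235), np.int64(266), 32)
213 (np.int64(235), np.int64(266), 32)
216 (np.int64(235), np.int64(266), 32)
219 (np.int64(235), np.int64(266), 32)
222 (np.int64(236), np.int64(266), 31)
225 (np.int64(236), np.int64(265), 30)
228 (np.int64(236), np.int64(265), 30)
231 (np.int64(236), np.int64(265), 30)
234 (np.int64(237), np.int64(265), 29)
237 (np.int64(237), np.int64(264), 28)
240 (np.int64(237), np.int64(264), 28)
243 (np.int64(237), np.int64(264), 28)
246 (np.int64(237), np.int64(265), 29)
249 (np.int64(237), np.int64(265), 29)
```

```bash
python3 -m handwheel '[{"delta_rot":[0,0,0],"xyz":[0,-0.7,0.5],"hand":1},{"delta_rot":[0,0,0],"xyz":[0,-0.7,1],"hand":1},{"delta_rot":[0,0,0],"xyz":[0,-0.7,1],"hand":1},{"delta_rot":[0,0,0],"xyz":[0,-0.7,1],"hand":1},{"delta_rot":[0,0,0],"xyz":[0,-0.7,1],"hand":1}]' | grep -E 'pos|force'
for i in 1 2 ; do python3 -m handwheel '[{"delta_rot":[0,0,0],"xyz":[0,0,0.5],"hand":1},{"delta_rot":[0,0,0],"xyz":[0,0,1],"hand":1},{"delta_rot":[0,0,0],"xyz":[0,0,1],"hand":1},{"delta_rot":[0,0,0],"xyz":[0,0,1],"hand":1},{"delta_rot":[0,0,0],"xyz":[0,0,1],"hand":1}]' | grep -E 'pos|force';done
```

```text
position: [0.6488, 0.1284, 0.2801]
force: [0.3, -1.4, 0.4]
grasp_force: 30.0
position: [0.6488, 0.129, 0.2792]
force: [0.7, -0.3, -0.7]
grasp_force: 30.0
position: [0.6488, 0.1295, 0.2786]
force: [-0.0, -1.2, 1.4]
grasp_force: 30.0
```

```bash
python3 -m handwheel '[{"delta_rot":[0,0,0],"xyz":[0,0,0],"hand":0.3},{"delta_rot":[0,0,0],"xyz":[0,0,0],"hand":0.3},{"delta_rot":[0,0,0],"xyz":[0,0,0],"hand":0.3},{"delta_rot":[0,0,0],"xyz":[0,0,0],"hand":0.3},{"delta_rot":[0,0,0],"xyz":[0,0,-40],"hand":0.3}]' | grep -E 'force'
python3 -m handwheel '[{"delta_rot":[0,0,0],"xyz":[0,0,-60],"hand":0},{"delta_rot":[0,0,0],"xyz":[0,0,-80],"hand":0},{"delta_rot":[0,0,0],"xyz":[0,0,-80],"hand":0},{"delta_rot":[0,0,0],"xyz":[0,0,-80],"hand":0},{"delta_rot":[0,0,0],"xyz":[0,0,-80],"hand":0}]' | grep -E 'force|pos'
python3 - <<'E'
from h import *
s=st();m=vision.camera_model('wrist');im=vision.capture('wrist');cv2.imwrite('pics/w8.png',im[:,:,::-1])
m=vision.camera_model('top');im=vision.capture('top')
a=cv2.resize(im[135:255,125:350],None,fx=3.5,fy=3.5,interpolation=cv2.INTER_CUBIC);cv2.imwrite('pics/top1c.png',a[:,:,::-1])
s=vision.capture('scene');b=cv2.resize(s[110:270,170:330],None,fx=3,fy=3,interpolation=cv2.INTER_CUBIC)
cv2.imwrite('pics/top1c.png',np.vstack([a[:110],np.hstack([b,np.zeros((480,787-480,3),np.uint8)])])[:,:,::-1])
g=cv2.cvtColor(im,cv2.COLOR_RGB2GRAY)[152:192,258:296]
np.set_printoptions(linewidth=250);print(g[::2,::2])
E
python3 -c "
import cv2;print(cv2.imread('pics/top1c.png').shape)"
```

```text
force: [-1.0, -0.3, 1.1]
grasp_force: 0.0
position: [0.6462, 0.06, 0.374]
force: [-0.3, -0.5, -0.1]
grasp_force: 0.0
t 19.2 p [646.2  60.  374. ] op 43.4 gf 0.0 F [-0.3 -0.5 -0.1] q [-22.  27.  69.  34.  97. -20.]
(420, 788, 3)Traceback (most recent call last):
  File "<stdin>", line 6, in <module>
    return _nx.concatenate(arrs, 0, dtype=dtype, casting=casting)
           ~~~~~~~~~~~~~~~^^^^^^^^^^^^^^^^^^^^^^^^^^^^^^^^^^^^^^^
ValueError: all the input array dimensions except for the concatenation axis must match exactly, but along dimension 1, the array at index 0 has size 788 and the array at index 1 has size 787
```

View pics/top1c.png

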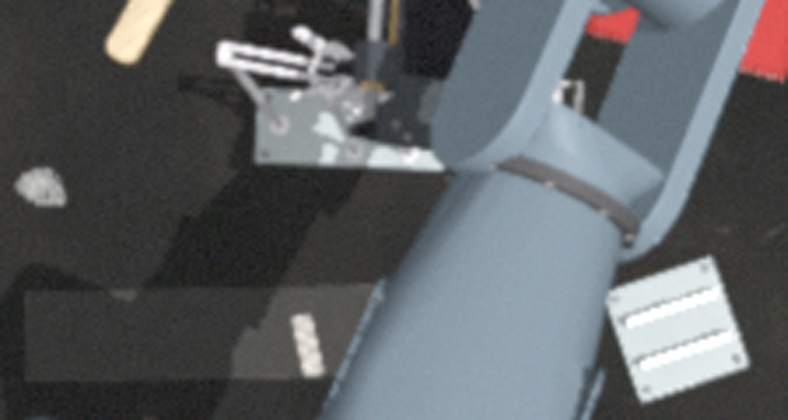

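```bash
python3 -m handwheel '[{"delta_rot":[0,0,0],"xyz":[-50,0,-20],"hand":0},{"delta_rot":[0,0,0],"xyz":[-105,0,-40],"hand":0},{"delta_rot":[0,0,0],"xyz":[-160,0,-46],"hand":0},{"delta_rot":[0,0,0],"xyz":[-215,0,-46],"hand":0},{"delta_rot":[0,0,0],"xyz":[-270,0,-46],"hand":0}]' | grep -E 'force|pos'
python3 - <<'E'
from h import *
s=st();R=tool(0,34,CY);go(np.array([642.5,-132,33])-R[:,2]*100,R)
E
```

```text
position: [0.6402, -0.1875, 0.2526]
force: [1.0, 0.4, 0.5]
grasp_force: 0.0
t 19.98 p [ 640.2 -187.5  252.6] op 43.6 gf 0.0 F [1.  0.4 0.5] q [-40.  40.  64.  28.  99. -39.]
xyz [-80.7, 0.9, 110.3] rot [-0.0, -0.036, -0.001]
```

```bash
python3 -m handwheel '[{"delta_rot":[0,0,0],"xyz":[-30,0,40],"hand":0},{"delta_rot":[0,-0.036,0],"xyz":[-60,1,80],"hand":0},{"delta_rot":[0,-0.036,0],"xyz":[-80.7,1,110],"hand":0},{"delta_rot":[0,-0.036,0],"xyz":[-80.7,1,110],"hand":0},{"delta_rot":[0,-0.036,0],"xyz":[-80.7,1,110],"hand":0}]' | grep -E 'force|pos'
cat >> h.py <<'E'
TR=np.array([642.5,-132,33.])
def tray(name):
    """look at the tray: slab on the floor plane; returns centre/angle in tray-floor axes (u = chute x, v = uphill), mm from TR"""
    s=st();m=vision.camera_model('wrist');im=vision.capture('wrist');np.savez(name,im=im,**m);cv2.imwrite(f'pics/{name}.png',im[:,:,::-1])
    return s,im,m
def onfloor(uv,m,h=8.):
    R=Ro.from_euler('zx',[CY,34],degrees=True).as_matrix()  # cols: u, v(uphill), n
    R=Ro.from_euler('z',CY,degrees=True).as_matrix()@Ro.from_euler('x',34,degrees=True).as_matrix()
    o,d=ray(uv,m);n=R[:,2];c=TR/1000+n*h/1000
    P=o+d*(((c-o)@n)/(d@n))[:,None]
    return (P-TR/1000)@R[:,:2]*1000,R
E
python3 -c "
from h import *
tray('t1')"
```

```text
position: [0.642, -0.1872, 0.1186]
force: [0.1, 0.6, -0.0]
grasp_force: 0.0
t 20.6 p [ 642.  -187.2  118.6] op 43.1 gf 0.0 F [ 0.1  0.6 -0. ] q [-39.  47.  70.  26.  85. -45.]
```

View pics/t1.png

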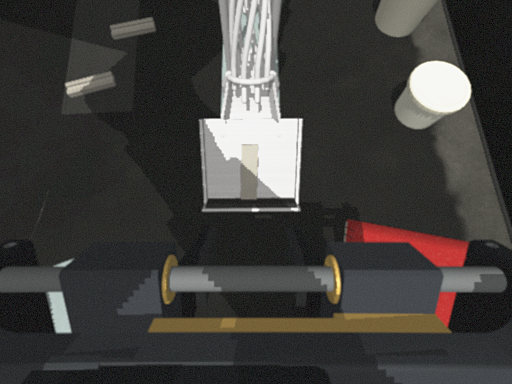

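```bash
cat >> h.py <<'E'
def slab_tray(im,m,thr=None):
    b=cv2.GaussianBlur(im,(3,3),0).astype(int)
    c0,r0,c1,r1=190,110,312,225
    d=(b[:,:,0]-b[:,:,2])[r0:r1,c0:c1]; t=thr or (np.percentile(d,99)+np.median(d))/2
    k=cv2.morphologyEx((d>t).astype(np.uint8),cv2.MORPH_OPEN,np.ones((3,3)))
    cs=cv2.findContours(k,cv2.RETR_EXTERNAL,cv2.CHAIN_APPROX_NONE)[0]
    for c in sorted(cs,key=cv2.contourArea)[-2:]:
        uv=c[:,0]+[c0,r0]; w,R=onfloor(uv,m)
        (x,y),(a,bb),an=cv2.minAreaRect(w.astype(np.float32))
        if bb>a:a,bb,an=bb,a,an+90
        print('slab uv',uv.mean(0).round(1),'u,v',round(x,1),round(y,1),'size',round(a,1),round(bb,1),'ang from u',round(an%180,1),'thr',t)
E
python3 - <<'E'
from h import *
d=np.load('t1.npz');im=d['im'];m={k:d[k] for k in('camera_matrix','dist_coeffs','camera_from_world')}
slab_tray(im,m)
for h,p in((0,(203,200)),(0,(300,200)),(0,(207,121)),(0,(298,121)),(22,(203,210)),(22,(299,210))): print(p,h,onfloor([p],m,h)[0].round(1))
print(im[172,240:262].tolist()[::3],im[172,215],im[150,249])
E
```

```text
slab uv [249.2 172.2] u,v 0.1 21.8 size 55.6 16.3 ang from u 90.4 thr 11.0
(203, 200) 0 [[-50.2 -10.9]]
(300, 200) 0 [[ 55.5 -11. ]]
(207, 121) 0 [[-41.9  72.3]]
(298, 121) 0 [[49.1 72.3]]
(203, 210) 22 [[-46.7 -14.3]]
(299, 210) 22 [[ 50.9 -14.4]]
[[130, 130, 131], [128, 126, 113], [127, 124, 111], [123, 120, 111], [168, 163, 149], [216, 211, 191], [239, 239, 240], [241, 241, 241]] [156 154 153] [219 213 196]
```

```bash
sed -i 's/^TR=.*/TR=np.array([642.5,-108,33.])/' h.py
python3 - <<'E'
from h import *
import h
d=np.load('t1.npz');im=d['im'];m={k:d[k] for k in('camera_matrix','dist_coeffs','camera_from_world')}
for t in(7,9,11):slab_tray(im,m,t)
for hh,p in((0,(203,200)),(0,(300,200)),(9,(200,120)),(9,(302,120)),(22,(203,210)),(22,(299,210))): print(p,hh,onfloor([p],m,hh)[0].round(1))
b=im.astype(int);dd=(b[:,:,0]-b[:,:,2]);print(dd[135:205:3,249].tolist());print(dd[180,236:264].tolist())
E
```

```text
slab uv [248.8 171.1] u,v 1.0 -1.2 size 60.6 18.1 ang from u 89.4 thr 7
slab uv [249.  170.8] u,v 0.6 -0.7 size 59.4 17.3 ang from u 89.4 thr 9
slab uv [249.2 172.2] u,v 0.7 -1.2 size 58.3 17.1 ang from u 90.4 thr 11
(203, 200) 0 [[-51.9 -35.3]]
(300, 200) 0 [[ 58.7 -35.3]]
(200, 120) 9 [[-49.   53.2]]
(302, 120) 9 [[54.5 53.2]]
(203, 210) 22 [[-48.6 -39.2]]
(299, 210) 22 [[ 54.1 -39.3]]
[2, 1, 1, 8, 21, 23, 21, 20, 22, 21, 20, 24, 15, 12, 13, 15, 12, 11, 12, 13, 14, 11, 1, -3]
[1, 1, 1, 1, 1, 11, 12, 13, 16, 14, 12, 14, 12, 15, 13, 15, 13, 14, 15, 13, 13, 2, 0, 6, 5, 1, 2, 1]
```

```bash
cat >> h.py <<'E'
def tp(u,v,h=4.8):
    R=Ro.from_euler('z',CY,degrees=True).as_matrix()@Ro.from_euler('x',34,degrees=True).as_matrix()
    return TR+R@np.array([u,v,h])
E
python3 - <<'E'
from h import *
R=tool(0,34,CY);go(at(tp(.8,-1),R),R)
E
```

```text
xyz [16.9, -1.4, 137.8] rot [0.002, 0.002, 0.001]
```

```bash
python3 -m handwheel '[{"delta_rot":[0,0,0],"xyz":[17,-1.4,0],"hand":0},{"delta_rot":[0,0,0],"xyz":[17,-1.4,50],"hand":0},{"delta_rot":[0,0,0],"xyz":[17,-1.4,100],"hand":0},{"delta_rot":[0,0,0],"xyz":[17,-1.4,128],"hand":0},{"delta_rot":[0,0,0],"xyz":[17,-1.4,130],"hand":0}]' | grep -E 'force|pos'
python3 -m handwheel '[{"delta_rot":[0,0,0],"xyz":[0,0,2],"hand":0},{"delta_rot":[0,0,0],"xyz":[0,0,4],"hand":0},{"delta_rot":[0,0,0],"xyz":[0,0,5],"hand":0},{"delta_rot":[0,0,0],"xyz":[0,0,6],"hand":0},{"delta_rot":[0,0,0],"xyz":[0,0,6],"hand":0}]' | grep -E 'force|pos'
python3 -c "
from h import *
st();R=tool(0,34,CY);go(at(tp(.8,-1),R),R)"
```

```text
position: [0.6412, -0.0976, 0.0194]
force: [0.2, -0.3, 0.7]
grasp_force: 0.0
position: [0.642, -0.097, 0.0142]
force: [-0.0, -0.5, 0.3]
grasp_force: 0.0
t 21.9 p [642.  -97.   14.2] op 43.7 gf 0.0 F [-0.  -0.5  0.3] q [-33.  53.  78.  30.  71. -47.]
xyz [0.4, 1.5, 0.0] rot [0.0, 0.001, -0.001]
```

```bash
for i in 1 2 3; do python3 -m handwheel '[{"delta_rot":[0,0,0],"xyz":[0,0,0.5],"hand":0},{"delta_rot":[0,0,0],"xyz":[0,0,1],"hand":0},{"delta_rot":[0,0,0],"xyz":[0,0,1],"hand":0},{"delta_rot":[0,0,0],"xyz":[0,0,1],"hand":0},{"delta_rot":[0,0,0],"xyz":[0,0,1],"hand":0}]' | grep -E 'force|pos';done
```

```text
position: [0.6421, -0.0968, 0.0139]
force: [-1.3, -3.0, 4.7]
grasp_force: 3.0
position: [0.6422, -0.0968, 0.0139]
force: [-2.5, -4.6, 8.4]
grasp_force: 5.0
position: [0.6422, -0.0968, 0.0139]
force: [-2.8, -5.4, 11.6]
grasp_force: 6.9
```

```bash
python3 -m handwheel '[{"delta_rot":[0,0,0],"xyz":[0,0,-3.2],"hand":0},{"delta_rot":[0,0,0],"xyz":[0,0,-3.2],"hand":1},{"delta_rot":[0,0,0],"xyz":[0,0,-3.2],"hand":1},{"delta_rot":[0,0,0],"xyz":[0,0,-3.2],"hand":1},{"delta_rot":[0,0,0],"xyz":[0,0,-3.2],"hand":1}]' | grep -E 'force|pos|open'
python3 -m handwheel '[{"delta_rot":[0,0,0],"xyz":[0,0,0],"hand":1},{"delta_rot":[0,0,0],"xyz":[0,0,-20],"hand":1},{"delta_rot":[0,0,0],"xyz":[0,0,-60],"hand":1},{"delta_rot":[0,0,0],"xyz":[0,0,-110],"hand":1},{"delta_rot":[0,0,0],"xyz":[0,0,-160],"hand":1}]' | grep -E 'force|pos|open'
python3 - <<'E'
from h import *
st();go((451,-258,160),tool(-70.5))
E
```

```text
position: [0.642, -0.0967, 0.0141]
force: [-1.7, -1.0, 1.4]
opening: 0.204
grasp_force: 30.4
position: [0.6401, -0.1877, 0.1492]
force: [-0.2, -0.7, -0.9]
opening: 0.199
grasp_force: 30.0
t 25.02 p [ 640.1 -187.7  149.2] op 17.3 gf 30.0 F [-0.2 -0.7 -0.9] q [-39.  45.  69.  26.  88. -44.]
xyz [-56.5, -187.1, -51.2] rot [-0.355, -0.518, 1.166]
```

```bash
python3 -m handwheel '[{"delta_rot":[-0.05,-0.07,0.15],"xyz":[-6,-20,-10],"hand":1},{"delta_rot":[-0.1,-0.14,0.3],"xyz":[-12,-45,-20],"hand":1},{"delta_rot":[-0.14,-0.21,0.45],"xyz":[-18,-65,-30],"hand":1},{"delta_rot":[-0.18,-0.26,0.58],"xyz":[-24,-85,-40],"hand":1},{"delta_rot":[-0.22,-0.32,0.72],"xyz":[-30,-105,-50],"hand":1}]' | grep -E 'force|pos|open'
python3 - <<'E'
from h import *
st();go((451,-258,160),tool(-70.5))
E
```

```text
position: [0.5329, -0.2375, 0.1733]
force: [-0.1, 0.3, -1.2]
opening: 0.2
grasp_force: 30.0
t 25.65 p [ 532.9 -237.5  173.3] op 17.4 gf 30.0 F [-0.1  0.3 -1.2] q [-42.  30.  89.  14.  66.  -4.]
xyz [-74.1, -42.6, 0.8] rot [-0.133, -0.197, 0.44]
```

```bash
python3 -m handwheel '[{"delta_rot":[-0.045,-0.065,0.15],"xyz":[-25,-14,0],"hand":1},{"delta_rot":[-0.09,-0.13,0.3],"xyz":[-50,-30,0],"hand":1},{"delta_rot":[-0.133,-0.197,0.44],"xyz":[-74,-43,1],"hand":1},{"delta_rot":[-0.133,-0.197,0.44],"xyz":[-74,-43,1],"hand":1},{"delta_rot":[-0.133,-0.197,0.44],"xyz":[-74,-43,1],"hand":1}]' | grep -E 'force|pos|open'
python3 - <<'E'
from h import *
s=st();m=vision.camera_model('wrist');im=vision.capture('wrist');np.savez('s1',im=im,**m);cv2.imwrite('pics/s1.png',im[:,:,::-1])
for lo,z,a in((90,.006,300),(150,.025,150),(225,.025,100)): print(lo,*rects(im,(80,60,430,240),lo,255,m,z,a,2),sep='\n')
E
```

```text
position: [0.4528, -0.2577, 0.1592]
force: [-0.4, -1.3, -0.4]
opening: 0.199
grasp_force: 30.0
t 26.27 p [ 452.8 -257.7  159.2] op 17.4 gf 30.0 F [-0.4 -1.3 -0.4] q [-42.  25.  99.   0.  55.  28.]
90
(502.3, -448.7, 43.8, 38.7, -39.6, array([406., 192.]))
(439.5, -259.8, 143.1, 118.4, 19.9, array([249.3, 180.9]))
(578.1, -386.1, 111.4, 56.5, -77.9, array([396.4, 122.3]))
150
(504.1, -436.4, 39.8, 35.5, -38.0, array([406.2, 191.9]))
(444.1, -258.1, 134.6, 109.7, 19.6, array([249.2, 181.1]))
(581.0, -410.5, 51.6, 19.8, 30.8, array([423.7, 117.8]))
225
(504.6, -437.0, 37.5, 33.6, -39.6, array([405.9, 192. ]))
(455.9, -253.9, 108.2, 108.1, 19.6, array([253.2, 178.3]))
```

View pics/s1.png

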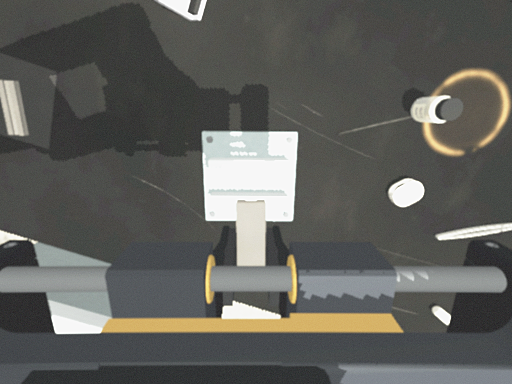

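```bash
python3 - <<'E'
from h import *
d=np.load('s1.npz');im=d['im'];m={k:d[k] for k in('camera_matrix','dist_coeffs','camera_from_world')}
g=cv2.cvtColor(im,cv2.COLOR_RGB2GRAY)
k=(g[120:230,190:310]>100).astype(np.uint8)
k[75:,42:80]=0
e=lambda r:np.where(k[r])[0]
L=[];Rr=[]
for r in range(20,95,5):
    x=e(r);L.append((x.min()+190,r+120));Rr.append((x.max()+191,r+120))
T=[];B=[]
for c in list(range(20,100,5)):
    y=np.where(k[:,c])[0];T.append((c+190,y.min()+120))
    if c<40 or c>82:B.append((c+190,y.max()+121))
P={}
for n,a in zip('LRTB',(L,Rr,T,B)):
    w=onz(np.array(a)-.25,.006,m)[:,:2]*1000
    v=cv2.fitLine(w.astype(np.float32),cv2.DIST_HUBER,0,.01,.01)[:,0];P[n]=v
    print(n,v.round(3),np.degrees(np.arctan2(v[1],v[0])).round(2))
def X(a,b):
    A=np.c_[a[:2],-b[:2]];t=np.linalg.solve(A,b[2:]-a[2:]);return a[2:]+t[0]*a[:2]
C=[X(P[i],P[j]) for i,j in('LT','TR','RB','BL')]
print(np.round(C,1),np.mean(C,0),[np.linalg.norm(C[i]-C[i-1]).round(1) for i in range(4)])
print(g[120:230:2,225].tolist())
E
```

```text
L [ 9.45000e-01  3.26000e-01  4.35758e+02 -1.99365e+02] 19.03
R [ 9.41000e-01  3.37000e-01  4.72178e+02 -3.10773e+02] 19.71
T [ 3.41000e-01 -9.40000e-01  5.02772e+02 -2.26311e+02] -70.04
B [ 3.42000e-01 -9.40000e-01  3.93736e+02 -2.69176e+02] -70.0
[[ 486.6 -181.8]
 [ 526.4 -291.3]
 [ 416.2 -330.8]
 [ 375.8 -220. ]] [ 451.25842 -256.0094 ] [np.float32(117.2), np.float32(116.5), np.float32(117.1), np.float32(117.9)]
[57, 63, 57, 61, 62, 84, 205, 212, 210, 214, 213, 215, 212, 212, 214, 213, 212, 210, 210, 221, 242, 247, 247, 247, 247, 247, 247, 247, 247, 247, 247, 247, 247, 247, 249, 231, 220, 223, 250, 247, 247, 247, 247, 247, 247, 247, 247, 247, 247, 248, 237, 69, 80, 54, 54]
```

```bash
cat >> h.py <<'E'
SC=np.array([451.2,-256.,25.]);SY=19.7
def sp(x,y,z): return SC+Ro.from_euler('z',SY,degrees=True).as_matrix()@np.array([x,y,z])
E
python3 - <<'E'
from h import *
d=np.load('s1.npz');m={k:d[k] for k in('camera_matrix','dist_coeffs','camera_from_world')}
s=st();print(proj(s['position']+s['tcp_rot']@np.array([.03,0,-.0306]),m))
g=cv2.cvtColor(d['im'],cv2.COLOR_RGB2GRAY);print(g[195:206,245].tolist(),g[215,230:272].tolist())
R=tool(-70.3);go(at(sp(0,-22,9),R),R)
E
```

```text
t 26.32 p [ 452.8 -257.8  159. ] op 17.5 gf 30.0 F [ 0.3  0.3 -1.2] q [-42.  25.  99.   0.  55.  28.]
[[251.36057588 202.0342184 ]]
[232, 250, 248, 248, 252, 239, 178, 199, 217, 223, 223] [247, 247, 247, 247, 248, 249, 244, 223, 222, 225, 223, 225, 223, 226, 224, 227, 226, 224, 224, 226, 225, 224, 225, 222, 223, 225, 222, 222, 221, 223, 225, 223, 224, 221, 217, 238, 249, 248, 247, 247, 247, 247]
xyz [-1.4, 20.0, 151.6] rot [-0.002, -0.003, 0.004]
```

```bash
python3 -m handwheel '[{"delta_rot":[0,0,0],"xyz":[-2,20,40],"hand":1},{"delta_rot":[0,0,0],"xyz":[-2,20,90],"hand":1},{"delta_rot":[0,0,0],"xyz":[-2,20,130],"hand":1},{"delta_rot":[0,0,0],"xyz":[-2,20,150],"hand":1},{"delta_rot":[0,0,0],"xyz":[-2,20,153],"hand":1}]' | grep -E 'force|pos'
for i in 1 2 3; do python3 -m handwheel '[{"delta_rot":[0,0,0],"xyz":[0,0,0.5],"hand":1},{"delta_rot":[0,0,0],"xyz":[0,0,1],"hand":1},{"delta_rot":[0,0,0],"xyz":[0,0,1.3],"hand":1},{"delta_rot":[0,0,0],"xyz":[0,0,1.3],"hand":1},{"delta_rot":[0,0,0],"xyz":[0,0,1.3],"hand":1}]' | grep -E 'force|pos';done
python3 -c "
from h import *
st();R=tool(-70.3);go(at(sp(0,-22,4),R),R)"
```

```text
position: [0.4563, -0.2758, 0.0037]
force: [0.1, -0.2, -0.5]
grasp_force: 30.0
position: [0.4563, -0.2759, 0.0043]
force: [-0.1, -0.1, -0.0]
grasp_force: 30.0
position: [0.4562, -0.2758, 0.0026]
force: [0.0, -0.1, -0.2]
grasp_force: 30.0
position: [0.4563, -0.2758, 0.0017]
force: [-1.2, 0.8, 4.9]
grasp_force: 30.0
t 28.82 p [ 456.3 -275.8    1.7] op 17.4 gf 30.0 F [-1.2  0.8  4.9] q [-43.  41. 103.   0.  36.  27.]
xyz [1.9, 1.7, -0.7] rot [-0.003, -0.001, 0.003]
```

```bash
python3 -m handwheel '[{"delta_rot":[0,0,0],"xyz":[1,1.7,-2],"hand":1},{"delta_rot":[0,0,0],"xyz":[1,1.7,-2],"hand":1},{"delta_rot":[0,0,0],"xyz":[1,1.7,-0.5],"hand":1},{"delta_rot":[0,0,0],"xyz":[1,1.7,-0.3],"hand":1},{"delta_rot":[0,0,0],"xyz":[1,1.7,-0.3],"hand":1}]' | grep -E 'force|pos'
python3 -m handwheel '[{"delta_rot":[0,0,0],"xyz":[0,0,0],"hand":0.4},{"delta_rot":[0,0,0],"xyz":[0,0,0],"hand":0.4},{"delta_rot":[0,0,0],"xyz":[0,0,0],"hand":0.4},{"delta_rot":[0,0,0],"xyz":[0,0,-10],"hand":0.4},{"delta_rot":[0,0,0],"xyz":[0,0,-50],"hand":0.4}]' | grep -E 'force|pos|open'
python3 -m handwheel '[{"delta_rot":[0,0,0],"xyz":[0,0,-50],"hand":0.3},{"delta_rot":[0,0,0],"xyz":[0,0,-100],"hand":0.2},{"delta_rot":[0,0,0],"xyz":[0,0,-150],"hand":0.1},{"delta_rot":[0,0,0],"xyz":[0,0,-190],"hand":0},{"delta_rot":[0,0,0],"xyz":[0,0,-190],"hand":0}]' | grep -E 'force|pos'
python3 - <<'E'
from h import *
s=st();m=vision.camera_model('wrist');im=vision.capture('wrist');np.savez('s2',im=im,**m)
b=im.astype(int);k=((b[:,:,0]-b[:,:,2]>9)*255).astype(np.uint8);k=cv2.cvtColor(k,cv2.COLOR_GRAY2RGB)
print(*rects(k,(150,60,380,235),128,255,m,.033,150,2),sep='\n');print(sp(0,-22,8))
m=vision.camera_model('top');im=vision.capture('top')
print(*rects(im,(128,212,252,248),110,255,m,.010),sep='\n')
go((430,110,160),tool(-75))
E
```

```text
position: [0.4578, -0.2771, 0.0018]
force: [-0.5, 0.7, 2.5]
grasp_force: 30.0
position: [0.4564, -0.2761, 0.0508]
force: [0.3, -0.4, -0.5]
opening: 0.301
grasp_force: 0.0
position: [0.4596, -0.2794, 0.246]
force: [0.8, -0.2, 0.5]
grasp_force: 0.0
t 30.7 p [ 459.6 -279.4  246. ] op 42.9 gf 0.0 F [ 0.8 -0.2  0.5] q [-43.  20.  92.   0.  68.  27.]
(582.5, -412.2, 64.0, 23.9, 27.8, array([373.6, 115.3]))
[ 458.61609569 -276.71235199   33.        ]
(436.1, 26.9, 61.4, 20.6, 17.3, array([236.3, 231.5]))
(478.6, 119.2, 56.5, 26.5, 15.0, array([210.2, 218.7]))
xyz [105.8, -373.5, 83.3] rot [-0.003, -0.001, 0.085]
```

```bash
python3 -m handwheel '[{"delta_rot":[0,0,0],"xyz":[20,-50,0],"hand":0},{"delta_rot":[0,0,0],"xyz":[42,-102,0],"hand":0},{"delta_rot":[0,0,0],"xyz":[64,-154,0],"hand":0},{"delta_rot":[0,0,0],"xyz":[86,-206,0],"hand":0},{"delta_rot":[0,0,0],"xyz":[108,-258,0],"hand":0}]' | grep -E 'force|pos'
python3 -m handwheel '[{"delta_rot":[0,0,0.08],"xyz":[20,-50,30],"hand":0},{"delta_rot":[0,0,0.08],"xyz":[45,-110,70],"hand":0},{"delta_rot":[0,0,0.08],"xyz":[45,-110,86],"hand":0},{"delta_rot":[0,0,0.08],"xyz":[45,-110,86],"hand":0},{"delta_rot":[0,0,0.08],"xyz":[45,-110,86],"hand":0}]' | grep -E 'force|pos'
python3 - <<'E'
from h import *
s=st();m=vision.camera_model('wrist');im=vision.capture('wrist');np.savez('p4',im=im,**m);cv2.imwrite('pics/p4.png',im[:,:,::-1])
print(*[r for r in rects(im,(0,0,512,384),120,255,m,.008,200,2) if 45<r[2]<75 and r[3]<30],sep='\n')
print(*[r for r in rects(im,(0,0,512,384),120,255,m,.010,200,2) if 45<r[2]<75 and r[3]<30],sep='\n')
E
```

```text
position: [0.4703, 0.0035, 0.241]
force: [0.7, -0.1, -0.4]
grasp_force: 0.0
position: [0.4766, 0.1199, 0.1569]
force: [0.3, 0.1, -0.4]
grasp_force: 0.0
t 32.05 p [476.6 119.9 156.9] op 43.7 gf 0.0 F [ 0.3  0.1 -0.4] q [  1.  24. 103.   0.  53.  76.]
(212.4, 337.1, 68.6, 24.7, 14.0, array([ 56.1, 306.5]))
(360.8, 8.6, 57.5, 16.8, -74.5, array([307.9, 275.8]))
(488.5, -207.2, 58.0, 28.1, -89.0, array([495. , 235.5]))
(436.5, 29.3, 62.6, 19.8, 17.4, array([310.7, 223. ]))
(483.1, 122.5, 61.3, 19.3, 13.9, array([250.7, 172.1]))
(214.5, 336.0, 68.2, 24.5, 14.0, array([ 56.1, 306.5]))
(362.0, 9.4, 57.1, 16.7, -74.5, array([307.9, 275.8]))
(488.9, -205.2, 57.7, 28.0, -89.0, array([495. , 235.5]))
(437.2, 30.0, 62.2, 19.7, 17.4, array([310.7, 223. ]))
(483.5, 122.6, 60.9, 19.2, 13.9, array([250.7, 172.1]))
```

```bash
python3 - <<'E'
from h import *
go((483.4,122.6,-20.3),tool(-76.1))
E
```

```text
xyz [6.6, -0.6, 177.7] rot [-0.003, -0.001, 0.023]
```

```bash
python3 -m handwheel '[{"delta_rot":[0,0,0.02],"xyz":[6.6,-0.6,55],"hand":0},{"delta_rot":[0,0,0.023],"xyz":[6.6,-0.6,110],"hand":0},{"delta_rot":[0,0,0.023],"xyz":[6.6,-0.6,150],"hand":0},{"delta_rot":[0,0,0.023],"xyz":[6.6,-0.6,170],"hand":0},{"delta_rot":[0,0,0.023],"xyz":[6.6,-0.6,170],"hand":0}]' | grep -E 'force|pos'
python3 -m handwheel '[{"delta_rot":[0,0,0],"xyz":[0,0,2],"hand":0},{"delta_rot":[0,0,0],"xyz":[0,0,4],"hand":0},{"delta_rot":[0,0,0],"xyz":[0,0,6],"hand":0},{"delta_rot":[0,0,0],"xyz":[0,0,6.5],"hand":0},{"delta_rot":[0,0,0],"xyz":[0,0,6.5],"hand":0}]' | grep -E 'force|pos'
python3 - <<'E'
from h import *
go((483.4,122.6,-20.3),tool(-76.1))
E
```

```text
position: [0.4829, 0.1224, -0.0135]
force: [0.5, -0.6, 0.2]
grasp_force: 0.0
position: [0.4828, 0.1235, -0.0194]
force: [0.8, 0.6, 0.3]
grasp_force: 0.0
xyz [0.3, 1.0, 0.9] rot [-0.003, -0.001, 0.001]
```

```bash
python3 -m handwheel '[{"delta_rot":[0,0,0],"xyz":[0,1,0.8],"hand":0},{"delta_rot":[0,0,0],"xyz":[0,1,0.8],"hand":1},{"delta_rot":[0,0,0],"xyz":[0,1,0.8],"hand":1},{"delta_rot":[0,0,0],"xyz":[0,1,0.8],"hand":1},{"delta_rot":[0,0,0],"xyz":[0,1,0.8],"hand":1}]' | grep -E 'force|pos|open'
python3 -m handwheel '[{"delta_rot":[0,0,0],"xyz":[0,0,0],"hand":1},{"delta_rot":[0,0,0],"xyz":[0,0,-40],"hand":1},{"delta_rot":[0,0,0],"xyz":[0,0,-100],"hand":1},{"delta_rot":[0,0,0],"xyz":[0,0,-160],"hand":1},{"delta_rot":[0,0,0],"xyz":[0,0,-220],"hand":1}]' | grep -E 'force|pos|open'
python3 - <<'E'
from h import *
st();R=tool(0,36,CY);go((560,170,350),tool(-38,18));go(at(np.array([648.7,114,301])-R[:,2]*55,R),R)
E
```

```text
position: [0.483, 0.1225, -0.0203]
force: [-0.3, -0.2, -0.4]
opening: 0.198
grasp_force: 30.0
position: [0.4826, 0.1217, 0.2016]
force: [2.0, 0.2, -0.9]
opening: 0.2
grasp_force: 30.0
t 34.6 p [482.6 121.7 201.6] op 17.4 gf 30.0 F [ 2.   0.2 -0.9] q [  1.  20. 100.   0.  60.  77.]
xyz [86.8, -28.7, -148.3] rot [0.265, 0.173, -0.659]
xyz [155.0, 63.2, -122.6] rot [0.405, 0.534, -1.256]
```

```bash
python3 -m handwheel '[{"delta_rot":[0.05,0.03,-0.13],"xyz":[10,-5,-50],"hand":1},{"delta_rot":[0.1,0.07,-0.26],"xyz":[20,-10,-105],"hand":1},{"delta_rot":[0.16,0.1,-0.4],"xyz":[40,-15,-140],"hand":1},{"delta_rot":[0.21,0.14,-0.53],"xyz":[63,-22,-148],"hand":1},{"delta_rot":[0.265,0.173,-0.659],"xyz":[87,-29,-148],"hand":1}]' | grep -E 'force|pos|open'
python3 - <<'E'
from h import *
st();R=tool(0,36,CY);go(at(np.array([648.7,114,301])-R[:,2]*55,R),R)
E
```

```text
position: [0.5611, 0.1706, 0.3494]
force: [-0.1, 0.2, -1.3]
opening: 0.199
grasp_force: 30.0
t 35.23 p [561.1 170.6 349.4] op 17.3 gf 30.0 F [-0.1  0.2 -1.3] q [-4. 18. 80. 18. 83. 31.]
xyz [-8.1, 116.4, 1.6] rot [0.093, 0.304, -0.628]
```

```bash
python3 -m handwheel '[{"delta_rot":[0.02,0.07,-0.15],"xyz":[-2,28,0],"hand":1},{"delta_rot":[0.04,0.14,-0.3],"xyz":[-4,56,0],"hand":1},{"delta_rot":[0.06,0.21,-0.45],"xyz":[-6,85,0],"hand":1},{"delta_rot":[0.093,0.304,-0.628],"xyz":[-8,116,1.6],"hand":1},{"delta_rot":[0.093,0.304,-0.628],"xyz":[-8,116,1.6],"hand":1}]' | grep -E 'force|pos|open'
python3 -m handwheel '[{"delta_rot":[0,0,0],"xyz":[0,0,0],"hand":1},{"delta_rot":[0,0,0],"xyz":[0,0,0],"hand":1},{"delta_rot":[0,0,0],"xyz":[0,0,0],"hand":1},{"delta_rot":[0,0,0],"xyz":[0,0,0],"hand":1},{"delta_rot":[0,0,0],"xyz":[0,0,0],"hand":1}]' >/dev/null
python3 - <<'E'
from h import *
st();R=tool(0,36,CY);go(at(np.array([648.7,114,301])-R[:,2]*8,R),R)
m=vision.camera_model('wrist');im=vision.capture('wrist');g=cv2.cvtColor(im,cv2.COLOR_RGB2GRAY)
for r in range(176,226,3):
  c=np.where(g[r,225:285]>110)[0]+225; print(r,(c.min(),c.max(),len(c)) if len(c) else None)
E
```

```text
position: [0.6479, 0.0939, 0.3191]
force: [-1.0, 0.1, -0.8]
opening: 0.205
grasp_force: 30.0
t 36.48 p [647.   97.4 322.7] op 17.2 gf 30.0 F [-0.4  0.9  0.8] q [-18.  29.  74.  34.  89. -21.]
xyz [0.8, 1.2, 46.0] rot [0.0, 0.002, -0.005]
176 (np.int64(241), np.int64(262), 22)
179 (np.int64(241), np.int64(262), 22)
182 (np.int64(241), np.int64(262), 22)
185 (np.int64(241), np.int64(262), 22)
188 (np.int64(241), np.int64(262), 22)
191 (np.int64(241), np.int64(262), 22)
194 (np.int64(241), np.int64(262), 22)
197 (np.int64(237), np.int64(264), 28)
200 (np.int64(236), np.int64(265), 30)
203 (np.int64(235), np.int64(266), 32)
206 (np.int64(235), np.int64(266), 32)
209 (np.int64(235), np.int64(266), 32)
212 (np.int64(235), np.int64(266), 32)
215 (np.int64(235), np.int64(266), 32)
218 (np.int64(235), np.int64(266), 32)
221 (np.int64(236), np.int64(265), 30)
224 (np.int64(232), np.int64(271), 40)
```

```bash
python3 -m handwheel '[{"delta_rot":[0,0,0],"xyz":[0.8,1.2,20],"hand":1},{"delta_rot":[0,0,0],"xyz":[0.8,1.2,40],"hand":1},{"delta_rot":[0,0,0],"xyz":[0.8,1.2,48],"hand":1},{"delta_rot":[0,0,0],"xyz":[0.8,1.2,51],"hand":1},{"delta_rot":[0,0,0],"xyz":[0.8,1.2,51],"hand":1}]' | grep -E 'force|pos'
python3 - <<'E'
from h import *
st();R=tool(0,36,CY);go((648.8,129.5,278.6),R)
m=vision.camera_model('wrist');im=vision.capture('wrist');g=cv2.cvtColor(im,cv2.COLOR_RGB2GRAY)
for r in (185,190,195,205,210,215):
  c=np.where(g[r,225:285]>110)[0]+225; print(r,(c.min(),c.max(),len(c)) if len(c) else None)
E
```

```text
position: [0.6494, 0.1273, 0.2819]
force: [-0.0, 1.2, -0.3]
grasp_force: 30.0
t 37.15 p [649.4 127.3 281.9] op 17.7 gf 30.0 F [-0.   1.2 -0.3] q [-16.  31.  77.  35.  83. -22.]
xyz [-0.1, -0.7, 3.9] rot [0.001, 0.002, -0.005]
185 (np.int64(235), np.int64(263), 29)
190 (np.int64(235), np.int64(263), 29)
195 (np.int64(235), np.int64(263), 29)
205 (np.int64(235), np.int64(266), 32)
210 (np.int64(235), np.int64(266), 32)
215 (np.int64(235), np.int64(266), 32)
```

```bash
python3 -m handwheel '[{"delta_rot":[0,0,0],"xyz":[0,-0.7,1.5],"hand":1},{"delta_rot":[0,0,0],"xyz":[0,-0.7,2.5],"hand":1},{"delta_rot":[0,0,0],"xyz":[0,-0.7,3.3],"hand":1},{"delta_rot":[0,0,0],"xyz":[0,-0.7,3.9],"hand":1},{"delta_rot":[0,0,0],"xyz":[0,-0.7,3.9],"hand":1}]' | grep -E 'force|pos'
python3 -m handwheel '[{"delta_rot":[0,0,0],"xyz":[0,0,0],"hand":0.3},{"delta_rot":[0,0,0],"xyz":[0,0,0],"hand":0.3},{"delta_rot":[0,0,0],"xyz":[0,0,0],"hand":0.3},{"delta_rot":[0,0,0],"xyz":[0,0,0],"hand":0.3},{"delta_rot":[0,0,0],"xyz":[0,0,-40],"hand":0.3}]' | grep -E 'force'
python3 -m handwheel '[{"delta_rot":[0,0,0],"xyz":[0,0,-60],"hand":0},{"delta_rot":[0,0,0],"xyz":[0,0,-80],"hand":0},{"delta_rot":[0,0,0],"xyz":[0,0,-80],"hand":0},{"delta_rot":[0,0,0],"xyz":[0,0,-80],"hand":0},{"delta_rot":[0,0,0],"xyz":[0,0,-80],"hand":0}]' | grep -E 'force|pos'
python3 -m handwheel '[{"delta_rot":[0,0,0],"xyz":[-50,0,-20],"hand":0},{"delta_rot":[0,0,0],"xyz":[-105,0,-40],"hand":0},{"delta_rot":[0,0,0],"xyz":[-160,0,-46],"hand":0},{"delta_rot":[0,0,0],"xyz":[-215,0,-46],"hand":0},{"delta_rot":[0,0,0],"xyz":[-270,0,-46],"hand":0}]' | grep -E 'force|pos'
sed -i 's/^TR=.*/TR=np.array([642.5,-108.6,34.])/' h.py
python3 -c "
from h import *
st();R=tool(0,34,CY);go(np.array([642,-187.2,118.6]),R)"
```

```text
position: [0.6486, 0.1291, 0.2792]
force: [-2.7, -4.4, 5.0]
grasp_force: 30.0
force: [1.2, -0.2, 0.9]
grasp_force: 0.0
position: [0.6459, 0.0605, 0.3741]
force: [0.3, -0.2, -0.1]
grasp_force: 0.0
position: [0.6385, -0.1866, 0.2526]
force: [1.0, 0.3, 0.4]
grasp_force: 0.0
t 39.7 p [ 638.5 -186.6  252.6] op 43.5 gf 0.0 F [1.  0.3 0.4] q [-40.  40.  64.  28.  99. -39.]
xyz [-79.1, 4.1, 108.2] rot [-0.001, -0.034, -0.006]
```

```bash
python3 -m handwheel '[{"delta_rot":[0,0,0],"xyz":[-30,0,40],"hand":0},{"delta_rot":[0,-0.034,0],"xyz":[-60,4,80],"hand":0},{"delta_rot":[0,-0.034,-0.006],"xyz":[-79,4,108],"hand":0},{"delta_rot":[0,-0.034,-0.006],"xyz":[-79,4,108],"hand":0},{"delta_rot":[0,-0.034,-0.006],"xyz":[-79,4,108],"hand":0}]' | grep -E 'force|pos'
python3 -c "
from h import *
s,im,m=tray('t2')
for t in(7,8,9): slab_tray(im,m,t)
R=tool(0,34,CY);go(at(tp(0,0),R),R)"
```

```text
position: [0.6429, -0.1867, 0.1215]
force: [0.7, -0.4, 0.4]
grasp_force: 0.0
t 40.33 p [ 642.9 -186.7  121.5] op 43.7 gf 0.0 F [ 0.7 -0.4  0.4] q [-39.  47.  70.  26.  86. -45.]
slab uv [246.7 172.8] u,v -1.1 -1.2 size 59.8 18.1 ang from u 90.3 thr 7
slab uv [246.7 172.5] u,v -1.1 -1.2 size 59.8 18.1 ang from u 90.3 thr 8
slab uv [246.8 172.9] u,v -0.8 -0.6 size 58.8 17.3 ang from u 89.3 thr 9
xyz [16.1, -3.0, 138.8] rot [0.002, 0.002, 0.002]
```

```bash
python3 -m handwheel '[{"delta_rot":[0,0,0],"xyz":[15,-4,0],"hand":0},{"delta_rot":[0,0,0],"xyz":[15,-4,50],"hand":0},{"delta_rot":[0,0,0],"xyz":[15,-4,100],"hand":0},{"delta_rot":[0,0,0],"xyz":[15,-4,130],"hand":0},{"delta_rot":[0,0,0],"xyz":[15,-4,134],"hand":0}]' | grep -E 'force|pos'
python3 -m handwheel '[{"delta_rot":[0,0,0],"xyz":[0,0,1],"hand":0},{"delta_rot":[0,0,0],"xyz":[0,0,2],"hand":0},{"delta_rot":[0,0,0],"xyz":[0,0,3],"hand":0},{"delta_rot":[0,0,0],"xyz":[0,0,4.5],"hand":0},{"delta_rot":[0,0,0],"xyz":[0,0,4.5],"hand":0}]' | grep -E 'force|pos'
python3 -c "
from h import *
st();R=tool(0,34,CY);go(at(tp(-1,-1),R),R)"
```

```text
position: [0.6395, -0.0971, 0.018]
force: [0.7, -0.5, 0.1]
grasp_force: 0.0
position: [0.6405, -0.0971, 0.0142]
force: [-0.6, -0.4, -0.3]
grasp_force: 0.0
t 41.62 p [640.5 -97.1  14.2] op 43.7 gf 0.0 F [-0.6 -0.4 -0.3] q [-33.  53.  79.  30.  71. -47.]
xyz [0.6, 1.3, -1.0] rot [0.0, 0.001, 0.0]
```

```bash
python3 -m handwheel '[{"delta_rot":[0,0,0],"xyz":[0.6,1,-0.4],"hand":0},{"delta_rot":[0,0,0],"xyz":[0.6,1,-0.4],"hand":1},{"delta_rot":[0,0,0],"xyz":[0.6,1,-0.4],"hand":1},{"delta_rot":[0,0,0],"xyz":[0.6,1,-0.4],"hand":1},{"delta_rot":[0,0,0],"xyz":[0.6,1,-0.4],"hand":1}]' | grep -E 'force|pos|open'
python3 -m handwheel '[{"delta_rot":[0,0,0],"xyz":[0,0,0],"hand":1},{"delta_rot":[0,0,0],"xyz":[0,0,-20],"hand":1},{"delta_rot":[0,0,0],"xyz":[0,0,-60],"hand":1},{"delta_rot":[0,0,0],"xyz":[0,0,-110],"hand":1},{"delta_rot":[0,0,0],"xyz":[0,0,-160],"hand":1}]' | grep -E 'force|pos|open'
python3 -m handwheel '[{"delta_rot":[-0.05,-0.07,0.15],"xyz":[-6,-20,-10],"hand":1},{"delta_rot":[-0.1,-0.14,0.3],"xyz":[-12,-45,-20],"hand":1},{"delta_rot":[-0.14,-0.21,0.45],"xyz":[-18,-65,-30],"hand":1},{"delta_rot":[-0.18,-0.26,0.58],"xyz":[-24,-85,-40],"hand":1},{"delta_rot":[-0.22,-0.32,0.72],"xyz":[-30,-105,-50],"hand":1}]' | grep -E 'force|pos|open'
python3 - <<'E'
from h import *
st();R=tool(-70.3);go(at(sp(0,15,160),R),R)
E
```

```text
position: [0.6416, -0.0967, 0.0148]
force: [0.9, 0.2, -0.1]
opening: 0.198
grasp_force: 30.0
position: [0.6392, -0.1878, 0.15]
force: [-0.2, 0.2, -0.8]
opening: 0.203
grasp_force: 30.0
position: [0.532, -0.2375, 0.1739]
force: [0.3, 0.6, -0.6]
opening: 0.2
grasp_force: 30.0
t 43.5 p [ 532.  -237.5  173.9] op 17.4 gf 30.0 F [ 0.3  0.6 -0.6] q [-42.  30.  90.  14.  66.  -4.]
xyz [-66.3, -56.6, 6.0] rot [-0.133, -0.198, 0.438]
```

```bash
python3 -m handwheel '[{"delta_rot":[-0.045,-0.065,0.15],"xyz":[-22,-19,2],"hand":1},{"delta_rot":[-0.09,-0.13,0.3],"xyz":[-44,-38,4],"hand":1},{"delta_rot":[-0.133,-0.198,0.438],"xyz":[-66,-56.6,6],"hand":1},{"delta_rot":[-0.133,-0.198,0.438],"xyz":[-66,-56.6,6],"hand":1},{"delta_rot":[-0.133,-0.198,0.438],"xyz":[-66,-56.6,6],"hand":1}]' | grep -E 'force|pos|open'
python3 - <<'E'
from h import *
s=st();m=vision.camera_model('wrist');im=vision.capture('wrist');np.savez('s3',im=im,**m)
c=[sp(x,y,8)/1000 for x,y in((-30,-31),(30,-31),(30,-13),(-30,-13))]
uv=proj(np.array(c),m);print(uv.round(1).tolist())
print('held',proj(s['position']+s['tcp_rot']@np.array([.03,0,-.0306]),m))
p=cv2.resize(im[100:250,150:350],None,fx=4,fy=4,interpolation=cv2.INTER_CUBIC)
cv2.imwrite('pics/s3.png',p[:,:,::-1])
R=tool(-70.3);go(at(sp(0,22,9),R),R)
E
```

```text
position: [0.4487, -0.2421, 0.1578]
force: [0.6, 0.2, -0.7]
opening: 0.206
grasp_force: 30.0
t 44.12 p [ 448.7 -242.1  157.8] op 18.0 gf 30.0 F [ 0.6  0.2 -0.7] q [-41.  25. 101.   0.  54.  29.]
[[288.5, 210.2], [291.0, 160.2], [275.1, 160.1], [273.4, 210.1]]
held [[251.18949331 202.08174281]]
xyz [-2.8, -8.2, 150.3] rot [-0.0, -0.003, 0.007]
```

View pics/s3.png

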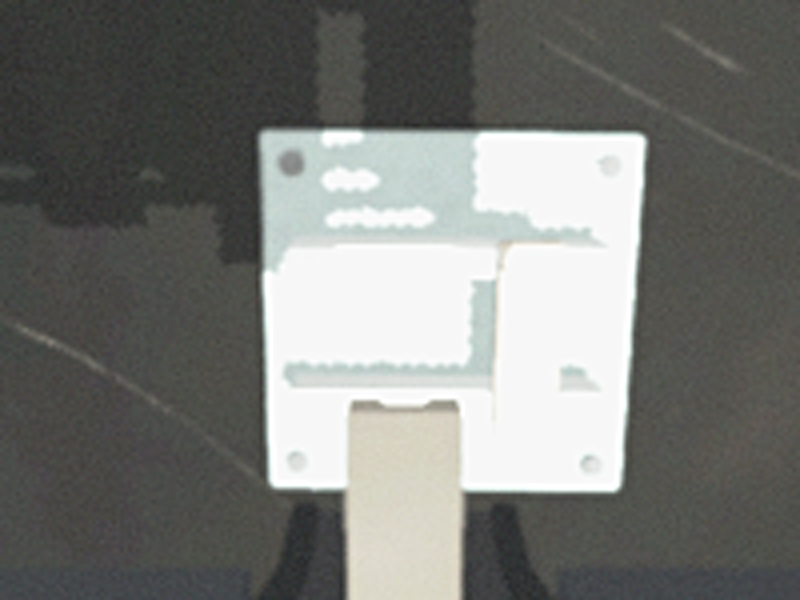

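```bash
python3 -m handwheel '[{"delta_rot":[0,0,0.007],"xyz":[-3,-8,40],"hand":1},{"delta_rot":[0,0,0.007],"xyz":[-3,-8,90],"hand":1},{"delta_rot":[0,0,0.007],"xyz":[-3,-8,130],"hand":1},{"delta_rot":[0,0,0.007],"xyz":[-3,-8,148],"hand":1},{"delta_rot":[0,0,0.007],"xyz":[-3,-8,148],"hand":1}]' | grep -E 'force|pos'
python3 -m handwheel '[{"delta_rot":[0,0,0],"xyz":[0,0,0],"hand":1},{"delta_rot":[0,0,0],"xyz":[0,0,0],"hand":1},{"delta_rot":[0,0,0],"xyz":[0,0,0],"hand":1},{"delta_rot":[0,0,0],"xyz":[0,0,0],"hand":1},{"delta_rot":[0,0,0],"xyz":[0,0,0],"hand":1}]' | grep -E 'force|pos'
python3 -c "
from h import *
st();R=tool(-70.3);go(at(sp(-1,22,4),R),R)"
```

```text
position: [0.4419, -0.2344, 0.0074]
force: [0.0, 0.7, -0.1]
grasp_force: 30.0
position: [0.4418, -0.234, 0.0091]
force: [-0.0, -0.9, -0.8]
grasp_force: 30.0
t 45.42 p [ 441.8 -234.     9.1] op 17.7 gf 30.0 F [-0.  -0.9 -0.8] q [-41.  39. 108.   0.  33.  29.]
xyz [0.5, 1.9, 6.7] rot [-0.002, -0.001, -0.001]
```

```bash
python3 -m handwheel '[{"delta_rot":[0,0,0],"xyz":[0.5,1.9,2],"hand":1},{"delta_rot":[0,0,0],"xyz":[0.5,1.9,4],"hand":1},{"delta_rot":[0,0,0],"xyz":[0.5,1.9,5.5],"hand":1},{"delta_rot":[0,0,0],"xyz":[0.5,1.9,6.3],"hand":1},{"delta_rot":[0,0,0],"xyz":[0.5,1.9,7],"hand":1}]' | grep -E 'force|pos'
python3 -m handwheel '[{"delta_rot":[0,0,0],"xyz":[0,0,0.2],"hand":1},{"delta_rot":[0,0,0],"xyz":[0,0,0.2],"hand":1},{"delta_rot":[0,0,0],"xyz":[0,0,0.2],"hand":1},{"delta_rot":[0,0,0],"xyz":[0,0,0.2],"hand":1},{"delta_rot":[0,0,0],"xyz":[0,0,0.2],"hand":1}]' | grep -E 'force|pos'
```

```text
position: [0.4427, -0.2355, 0.0023]
force: [-1.7, 1.5, 10.5]
grasp_force: 30.0
position: [0.4427, -0.2355, 0.0024]
force: [-1.0, 1.0, 6.4]
grasp_force: 30.0
```

```bash
python3 -m handwheel '[{"delta_rot":[0,0,0],"xyz":[0,0,-0.5],"hand":0.4},{"delta_rot":[0,0,0],"xyz":[0,0,-0.5],"hand":0.4},{"delta_rot":[0,0,0],"xyz":[0,0,-0.5],"hand":0.4},{"delta_rot":[0,0,0],"xyz":[0,0,-10],"hand":0.4},{"delta_rot":[0,0,0],"xyz":[0,0,-50],"hand":0.4}]' | grep -E 'force|pos|open'
python3 -m handwheel '[{"delta_rot":[0,0,0],"xyz":[0,0,-50],"hand":0.3},{"delta_rot":[0,0,0],"xyz":[0,0,-100],"hand":0.2},{"delta_rot":[0,0,0],"xyz":[0,0,-150],"hand":0.1},{"delta_rot":[0,0,0],"xyz":[0,0,-190],"hand":0},{"delta_rot":[0,0,0],"xyz":[0,0,-190],"hand":0}]' | grep -E 'force|pos'
python3 - <<'E'
from h import *
s=st();m=vision.camera_model('wrist');im=vision.capture('wrist');np.savez('s4',im=im,**m);cv2.imwrite('pics/s4.png',im[:,:,::-1])
m=vision.camera_model('top');im=vision.capture('top')
print(*rects(im,(128,205,252,260),110,255,m,.010),sep='\n')
go((437,30,160),tool(-72.6))
E
```

```text
position: [0.4414, -0.2346, 0.0508]
force: [-0.1, -0.5, 0.3]
opening: 0.303
grasp_force: 0.0
position: [0.4445, -0.2376, 0.2455]
force: [0.5, -0.4, -0.6]
grasp_force: 0.0
t 47.92 p [ 444.5 -237.6  245.5] op 43.0 gf 0.0 F [ 0.5 -0.4 -0.6] q [-41.  17.  96.   0.  66.  29.]
(437.9, 26.3, 64.8, 23.2, 15.5, array([236.4, 231. ]))
xyz [84.3, -251.9, 82.4] rot [-0.002, -0.001, 0.039]
```

```bash
python3 -m handwheel '[{"delta_rot":[0,0,0.01],"xyz":[16,-50,0],"hand":0},{"delta_rot":[0,0,0.02],"xyz":[34,-105,10],"hand":0},{"delta_rot":[0,0,0.03],"xyz":[50,-155,30],"hand":0},{"delta_rot":[0,0,0.039],"xyz":[68,-205,55],"hand":0},{"delta_rot":[0,0,0.039],"xyz":[84,-252,82],"hand":0}]' | grep -E 'force|pos'
python3 -m handwheel '[{"delta_rot":[0,0,0],"xyz":[0,0,0],"hand":0},{"delta_rot":[0,0,0],"xyz":[0,0,0],"hand":0},{"delta_rot":[0,0,0],"xyz":[0,0,0],"hand":0},{"delta_rot":[0,0,0],"xyz":[0,0,0],"hand":0},{"delta_rot":[0,0,0],"xyz":[0,0,0],"hand":0}]' | grep -E 'pos'
python3 - <<'E'
from h import *
s=st();m=vision.camera_model('wrist');im=vision.capture('wrist')
L=[r for r in rects(im,(120,60,400,250),120,255,m,.010,200,2) if 45<r[2]<75 and r[3]<30];print(*L,sep='\n')
for r in L: go((r[0],r[1],-20.3),tool(r[4]-90))
E
```

```text
position: [0.4356, 0.0315, 0.1583]
force: [0.4, 0.4, -0.7]
grasp_force: 0.0
position: [0.4375, 0.0288, 0.1606]
t 49.27 p [437.5  28.8 160.6] op 43.7 gf 0.0 F [0.1 0.7 0.4] q [-11.  20. 110.   0.  50.  62.]
(436.5, 29.6, 60.9, 19.1, 17.0, array([250.3, 177.9]))
xyz [-1.0, -0.5, 180.9] rot [-0.002, -0.001, 0.006]
```

```bash
python3 -m handwheel '[{"delta_rot":[0,0,0.006],"xyz":[-1,-0.5,55],"hand":0},{"delta_rot":[0,0,0.006],"xyz":[-1,-0.5,110],"hand":0},{"delta_rot":[0,0,0.006],"xyz":[-1,-0.5,150],"hand":0},{"delta_rot":[0,0,0.006],"xyz":[-1,-0.5,173],"hand":0},{"delta_rot":[0,0,0.006],"xyz":[-1,-0.5,173],"hand":0}]' | grep -E 'force|pos'
python3 -m handwheel '[{"delta_rot":[0,0,0],"xyz":[0,0,2],"hand":0},{"delta_rot":[0,0,0],"xyz":[0,0,4],"hand":0},{"delta_rot":[0,0,0],"xyz":[0,0,6],"hand":0},{"delta_rot":[0,0,0],"xyz":[0,0,7.5],"hand":0},{"delta_rot":[0,0,0],"xyz":[0,0,7.5],"hand":0}]' | grep -E 'force|pos'
python3 - <<'E'
from h import *
go((436.5,29.6,-20.3),tool(-73))
E
```

```text
position: [0.4352, 0.0301, -0.014]
force: [-0.3, 0.7, -0.5]
grasp_force: 0.0
position: [0.4361, 0.0302, -0.0201]
force: [-0.5, 0.4, 0.2]
grasp_force: 0.0
xyz [0.2, 0.7, 0.2] rot [-0.002, -0.001, 0.001]
```

```bash
python3 -m handwheel '[{"delta_rot":[0,0,0],"xyz":[0,0.5,0.2],"hand":0},{"delta_rot":[0,0,0],"xyz":[0,0.5,0.2],"hand":1},{"delta_rot":[0,0,0],"xyz":[0,0.5,0.2],"hand":1},{"delta_rot":[0,0,0],"xyz":[0,0.5,0.2],"hand":1},{"delta_rot":[0,0,0],"xyz":[0,0.5,0.2],"hand":1}]' | grep -E 'force|pos|open'
python3 -m handwheel '[{"delta_rot":[0,0,0],"xyz":[0,0,0],"hand":1},{"delta_rot":[0,0,0],"xyz":[0,0,-40],"hand":1},{"delta_rot":[0,0,0],"xyz":[0,0,-100],"hand":1},{"delta_rot":[0,0,0],"xyz":[0,0,-160],"hand":1},{"delta_rot":[0,0,0],"xyz":[0,0,-220],"hand":1}]' | grep -E 'force|pos|open'
python3 - <<'E'
from h import *
go((540,150,360),tool(-38,18))
E
```

```text
position: [0.4362, 0.0298, -0.0204]
force: [-0.1, -0.3, 0.3]
opening: 0.203
grasp_force: 30.0
position: [0.4356, 0.0293, 0.2015]
force: [0.7, -0.4, -0.3]
opening: 0.2
grasp_force: 30.0
xyz [135.3, -85.1, -158.3] rot [0.26, 0.18, -0.605]
```

```bash
python3 -m handwheel '[{"delta_rot":[0.05,0.03,-0.12],"xyz":[15,-10,-50],"hand":1},{"delta_rot":[0.1,0.07,-0.24],"xyz":[40,-25,-100],"hand":1},{"delta_rot":[0.16,0.1,-0.36],"xyz":[70,-45,-130],"hand":1},{"delta_rot":[0.21,0.14,-0.48],"xyz":[103,-65,-150],"hand":1},{"delta_rot":[0.26,0.18,-0.605],"xyz":[135,-85,-158],"hand":1}]' | grep -E 'force|pos|open'
python3 - <<'E'
from h import *
st();R=tool(0,36,CY);go(at(np.array([648.7,114,301])-R[:,2]*55,R),R)
E
```

```text
position: [0.5412, 0.1505, 0.3594]
force: [0.6, 0.3, -1.2]
opening: 0.2
grasp_force: 30.0
t 52.45 p [541.2 150.5 359.4] op 17.4 gf 30.0 F [ 0.6  0.3 -1.2] q [-7. 16. 82. 18. 84. 29.]
xyz [16.7, 122.3, 17.5] rot [0.094, 0.304, -0.629]
```

```bash
python3 -m handwheel '[{"delta_rot":[0.02,0.07,-0.15],"xyz":[4,30,0],"hand":1},{"delta_rot":[0.04,0.14,-0.3],"xyz":[8,60,0],"hand":1},{"delta_rot":[0.06,0.21,-0.45],"xyz":[12,90,5],"hand":1},{"delta_rot":[0.094,0.304,-0.629],"xyz":[16.7,122,17],"hand":1},{"delta_rot":[0.094,0.304,-0.629],"xyz":[16.7,122,17],"hand":1}]' | grep -E 'force|pos|open'
python3 -m handwheel '[{"delta_rot":[0,0,0],"xyz":[0,0,0],"hand":1},{"delta_rot":[0,0,0],"xyz":[0,0,0],"hand":1},{"delta_rot":[0,0,0],"xyz":[0,0,0],"hand":1},{"delta_rot":[0,0,0],"xyz":[0,0,0],"hand":1},{"delta_rot":[0,0,0],"xyz":[0,0,0],"hand":1}]' >/dev/null
python3 - <<'E'
from h import *
st();R=tool(0,36,CY);go((648.8,129.5,278.6),R)
m=vision.camera_model('wrist');im=vision.capture('wrist');g=cv2.cvtColor(im,cv2.COLOR_RGB2GRAY)
for r in range(176,226,4):
  c=np.where(g[r,225:285]>110)[0]+225; print(r,(c.min(),c.max(),len(c)) if len(c) else None)
E
```

```text
position: [0.6473, 0.0936, 0.3183]
force: [-0.6, 0.1, -1.1]
opening: 0.203
grasp_force: 30.0
t 53.7 p [646.7  96.3 323.1] op 17.9 gf 30.0 F [0.6 0.9 0.1] q [-18.  29.  74.  34.  89. -21.]
xyz [0.9, 1.2, 55.5] rot [-0.0, 0.002, -0.004]
176 (np.int64(241), np.int64(263), 23)
180 (np.int64(241), np.int64(263), 23)
184 (np.int64(241), np.int64(263), 23)
188 (np.int64(241), np.int64(262), 22)
192 (np.int64(241), np.int64(262), 22)
196 (np.int64(242), np.int64(262), 21)
200 (np.int64(236), np.int64(265), 30)
204 (np.int64(235), np.int64(266), 32)
208 (np.int64(235), np.int64(266), 32)
212 (np.int64(235), np.int64(266), 32)
216 (np.int64(235), np.int64(266), 32)
220 (np.int64(236), np.int64(266), 31)
224 (np.int64(232), np.int64(271), 40)
```

```bash
python3 -m handwheel '[{"delta_rot":[0,0,0],"xyz":[0.9,0.6,20],"hand":1},{"delta_rot":[0,0,0],"xyz":[0.9,0.6,40],"hand":1},{"delta_rot":[0,0,0],"xyz":[0.9,0.6,48],"hand":1},{"delta_rot":[0,0,0],"xyz":[0.9,0.6,51],"hand":1},{"delta_rot":[0,0,0],"xyz":[0.9,0.6,51],"hand":1}]' | grep -E 'force|pos'
python3 -m handwheel '[{"delta_rot":[0,0,0],"xyz":[0,0,1.5],"hand":1},{"delta_rot":[0,0,0],"xyz":[0,0,2.5],"hand":1},{"delta_rot":[0,0,0],"xyz":[0,0,3.3],"hand":1},{"delta_rot":[0,0,0],"xyz":[0,0,3.8],"hand":1},{"delta_rot":[0,0,0],"xyz":[0,0,3.8],"hand":1}]' | grep -E 'force|pos'
python3 -m handwheel '[{"delta_rot":[0,0,0],"xyz":[0,0,0.3],"hand":1},{"delta_rot":[0,0,0],"xyz":[0,0,0.3],"hand":1},{"delta_rot":[0,0,0],"xyz":[0,0,0.3],"hand":1},{"delta_rot":[0,0,0],"xyz":[0,0,0.3],"hand":1},{"delta_rot":[0,0,0],"xyz":[0,0,0.3],"hand":1}]' | grep -E 'force|pos|open'
```

```text
position: [0.6485, 0.1264, 0.2822]
force: [-0.8, -0.4, -0.1]
grasp_force: 30.0
position: [0.6483, 0.1287, 0.2789]
force: [0.0, -0.8, 0.0]
grasp_force: 30.0
position: [0.6483, 0.1288, 0.2788]
force: [-1.3, -3.3, 3.7]
opening: 0.204
grasp_force: 30.0
```

```bash
python3 -m handwheel '[{"delta_rot":[0,0,0],"xyz":[0,0,0],"hand":0.3},{"delta_rot":[0,0,0],"xyz":[0,0,0],"hand":0.3},{"delta_rot":[0,0,0],"xyz":[0,0,0],"hand":0.3},{"delta_rot":[0,0,0],"xyz":[0,0,0],"hand":0.3},{"delta_rot":[0,0,0],"xyz":[0,0,-40],"hand":0.3}]' | grep -E 'force'
python3 -m handwheel '[{"delta_rot":[0,0,0],"xyz":[0,0,-60],"hand":0},{"delta_rot":[0,0,0],"xyz":[0,0,-80],"hand":0},{"delta_rot":[0,0,0],"xyz":[0,0,-80],"hand":0},{"delta_rot":[0,0,0],"xyz":[0,0,-80],"hand":0},{"delta_rot":[0,0,0],"xyz":[0,0,-80],"hand":0}]' | grep -E 'force|pos'
python3 -m handwheel '[{"delta_rot":[0,0,0],"xyz":[-50,0,-20],"hand":0},{"delta_rot":[0,0,0],"xyz":[-105,0,-40],"hand":0},{"delta_rot":[0,0,0],"xyz":[-160,0,-46],"hand":0},{"delta_rot":[0,0,0],"xyz":[-215,0,-46],"hand":0},{"delta_rot":[0,0,0],"xyz":[-270,0,-46],"hand":0}]' | grep -E 'force|pos'
python3 -m handwheel '[{"delta_rot":[0,0,0],"xyz":[-30,0,40],"hand":0},{"delta_rot":[0,-0.034,0],"xyz":[-60,4,80],"hand":0},{"delta_rot":[0,-0.034,-0.006],"xyz":[-79,4,108],"hand":0},{"delta_rot":[0,-0.034,-0.006],"xyz":[-79,4,108],"hand":0},{"delta_rot":[0,-0.034,-0.006],"xyz":[-79,4,108],"hand":0}]' | grep -E 'force|pos'
python3 -m handwheel '[{"delta_rot":[0,0,0],"xyz":[0,0,0],"hand":0},{"delta_rot":[0,0,0],"xyz":[0,0,0],"hand":0},{"delta_rot":[0,0,0],"xyz":[0,0,0],"hand":0},{"delta_rot":[0,0,0],"xyz":[0,0,0],"hand":0},{"delta_rot":[0,0,0],"xyz":[0,0,0],"hand":0}]' >/dev/null
python3 -c "
from h import *
s,im,m=tray('t3')
for t in(7,8,9): slab_tray(im,m,t)
R=tool(0,34,CY);go(at(tp(-1,-1),R),R)"
```

```text
force: [-0.5, -0.2, 0.6]
grasp_force: 0.0
position: [0.6458, 0.0597, 0.3743]
force: [-0.1, 0.3, 0.3]
grasp_force: 0.0
position: [0.6385, -0.1874, 0.2528]
force: [-0.6, 0.4, 0.3]
grasp_force: 0.0
position: [0.643, -0.1875, 0.1217]
force: [0.3, -0.1, 0.8]
grasp_force: 0.0
t 58.75 p [ 642.2 -187.7  120.9] op 43.6 gf 0.0 F [-1.2  0.2 -0.7] q [-39.  47.  70.  26.  86. -45.]
slab uv [254.7 171.6] u,v 6.7 -1.1 size 59.8 18.2 ang from u 90.8 thr 7
slab uv [254.9 171.3] u,v 6.7 -1.1 size 59.7 18.2 ang from u 90.8 thr 8
slab uv [254.9 171.3] u,v 6.7 -0.6 size 58.7 18.2 ang from u 90.8 thr 9
xyz [16.0, -2.7, 138.0] rot [-0.001, 0.001, 0.001]
```

```bash
python3 -m handwheel '[{"delta_rot":[0,0,0],"xyz":[16,5,0],"hand":0},{"delta_rot":[0,0,0],"xyz":[16,5,50],"hand":0},{"delta_rot":[0,0,0],"xyz":[16,5,100],"hand":0},{"delta_rot":[0,0,0],"xyz":[16,5,130],"hand":0},{"delta_rot":[0,0,0],"xyz":[16,5,134],"hand":0}]' | grep -E 'force|pos'
python3 -m handwheel '[{"delta_rot":[0,0,0],"xyz":[0,0,1],"hand":0},{"delta_rot":[0,0,0],"xyz":[0,0,2],"hand":0},{"delta_rot":[0,0,0],"xyz":[0,0,3],"hand":0},{"delta_rot":[0,0,0],"xyz":[0,0,4],"hand":0},{"delta_rot":[0,0,0],"xyz":[0,0,4],"hand":0}]' | grep -E 'force|pos'
python3 -c "
from h import *
st();R=tool(0,34,CY);go(at(tp(6.7,-1),R),R)"
```

```text
position: [0.6483, -0.0967, 0.0175]
force: [-0.7, 0.2, 0.6]
grasp_force: 0.0
position: [0.6495, -0.0976, 0.0155]
force: [-0.3, 0.1, 0.2]
grasp_force: 0.0
t 60.05 p [649.5 -97.6  15.5] op 43.6 gf 0.0 F [-0.3  0.1  0.2] q [-33.  53.  77.  30.  72. -47.]
xyz [0.1, -0.1, 0.2] rot [-0.0, 0.001, 0.001]
```

```bash
python3 -m handwheel '[{"delta_rot":[0,0,0],"xyz":[0,0,0.7],"hand":0},{"delta_rot":[0,0,0],"xyz":[0,0,0.7],"hand":1},{"delta_rot":[0,0,0],"xyz":[0,0,0.7],"hand":1},{"delta_rot":[0,0,0],"xyz":[0,0,0.7],"hand":1},{"delta_rot":[0,0,0],"xyz":[0,0,0.7],"hand":1}]' | grep -E 'force|pos|open'
python3 -m handwheel '[{"delta_rot":[0,0,0],"xyz":[0,0,0],"hand":1},{"delta_rot":[0,0,0],"xyz":[0,0,-20],"hand":1},{"delta_rot":[0,0,0],"xyz":[0,0,-60],"hand":1},{"delta_rot":[0,0,0],"xyz":[0,0,-110],"hand":1},{"delta_rot":[0,0,0],"xyz":[0,0,-160],"hand":1}]' | grep -E 'force|pos|open'
python3 - <<'E'
from h import *
st();R=tool(19.7);go(at(sp(-22,0,170),R),R)
E
```

```text
position: [0.6496, -0.097, 0.0147]
force: [0.1, -0.7, 1.2]
opening: 0.201
grasp_force: 30.0
position: [0.6472, -0.1881, 0.1499]
force: [-0.0, -0.8, -0.3]
opening: 0.2
grasp_force: 30.0
t 61.3 p [ 647.2 -188.1  149.9] op 17.4 gf 30.0 F [-0.  -0.8 -0.3] q [-39.  46.  68.  26.  89. -43.]
xyz [-56.6, -214.8, -60.6] rot [0.11, -0.585, -0.358]
```

```bash
python3 -m handwheel '[{"delta_rot":[0.02,-0.12,-0.07],"xyz":[-11,-43,-20],"hand":1},{"delta_rot":[0.04,-0.23,-0.14],"xyz":[-23,-86,-40],"hand":1},{"delta_rot":[0.07,-0.35,-0.21],"xyz":[-34,-129,-55],"hand":1},{"delta_rot":[0.09,-0.47,-0.29],"xyz":[-45,-172,-60],"hand":1},{"delta_rot":[0.11,-0.585,-0.358],"xyz":[-56.6,-214.8,-60.6],"hand":1}]' | grep -E 'force|pos|open'
python3 -m handwheel '[{"delta_rot":[0,0,0],"xyz":[0,0,0],"hand":1},{"delta_rot":[0,0,0],"xyz":[0,0,0],"hand":1},{"delta_rot":[0,0,0],"xyz":[0,0,0],"hand":1},{"delta_rot":[0,0,0],"xyz":[0,0,0],"hand":1},{"delta_rot":[0,0,0],"xyz":[0,0,0],"hand":1}]' | grep -E 'pos'
python3 - <<'E'
from h import *
s=st();m=vision.camera_model('wrist');im=vision.capture('wrist');np.savez('s5',im=im,**m)
print('held',proj(s['position']+s['tcp_rot']@np.array([.03,0,-.0306]),m))
g=cv2.cvtColor(im,cv2.COLOR_RGB2GRAY);print(g[194:210,250].tolist(),g[218,228:274].tolist())
for y in(-22,22):
  print(proj(np.array([sp(a,y+b,8)/1000 for a,b in((-30,-9),(30,-9),(30,9),(-30,9))]),m).round(0).tolist())
p=cv2.convertScaleAbs(cv2.resize(im[90:240,150:350],None,fx=4,fy=4,interpolation=cv2.INTER_CUBIC),alpha=.9)
cv2.imwrite('pics/s5.png',p[:,:,::-1])
R=tool(19.7);go(at(sp(-22,0,12+5),R),R)
E
```

```text
position: [0.4299, -0.2636, 0.1682]
force: [0.2, 0.2, -0.7]
opening: 0.203
grasp_force: 30.0
position: [0.431, -0.2621, 0.1659]
t 62.55 p [ 431.  -262.1  165.9] op 17.6 gf 30.0 F [ 0.6  0.1 -0.2] q [-44.  24. 101.   0.  55. -64.]
held [[248.98409195 201.18353153]]
[234, 234, 232, 234, 238, 231, 162, 108, 124, 138, 146, 145, 144, 146, 143, 142] [108, 109, 109, 111, 113, 104, 111, 111, 129, 138, 145, 142, 147, 146, 141, 140, 141, 141, 146, 144, 144, 142, 145, 147, 146, 143, 147, 147, 144, 142, 146, 143, 143, 148, 144, 139, 142, 132, 132, 135, 132, 135, 131, 132, 133, 133]
[[243.0, 207.0], [292.0, 207.0], [292.0, 193.0], [242.0, 193.0]]
[[242.0, 171.0], [293.0, 171.0], [294.0, 156.0], [242.0, 156.0]]
xyz [-1.4, -0.8, 150.5] rot [-0.0, -0.001, 0.0]
```

View pics/s5.png

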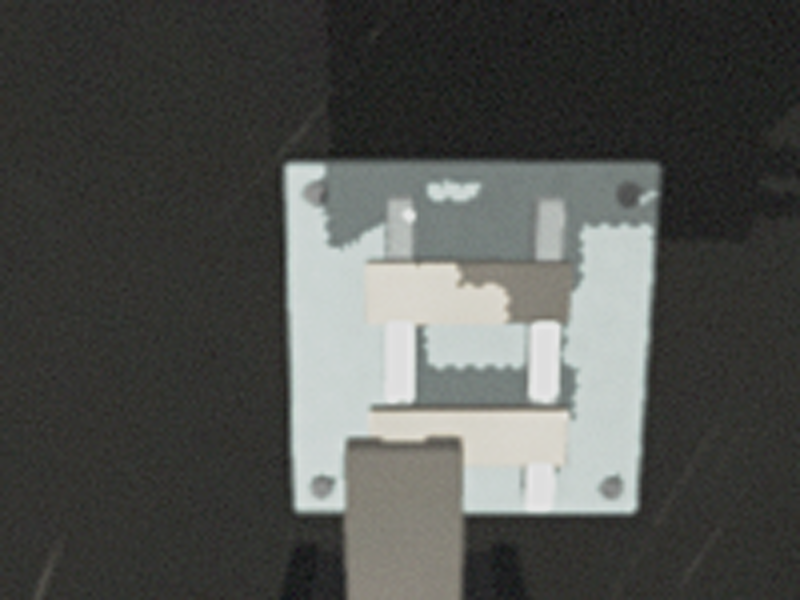

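```bash
python3 -m handwheel '[{"delta_rot":[0,0,0],"xyz":[-2,-1.3,40],"hand":1},{"delta_rot":[0,0,0],"xyz":[-2,-1.3,90],"hand":1},{"delta_rot":[0,0,0],"xyz":[-2,-1.3,130],"hand":1},{"delta_rot":[0,0,0],"xyz":[-2,-1.3,148],"hand":1},{"delta_rot":[0,0,0],"xyz":[-2,-1.3,148],"hand":1}]' | grep -E 'force|pos'
python3 -m handwheel '[{"delta_rot":[0,0,0],"xyz":[0,0,0],"hand":1},{"delta_rot":[0,0,0],"xyz":[0,0,0],"hand":1},{"delta_rot":[0,0,0],"xyz":[0,0,0],"hand":1},{"delta_rot":[0,0,0],"xyz":[0,0,0],"hand":1},{"delta_rot":[0,0,0],"xyz":[0,0,0],"hand":1}]' | grep -E 'pos'
python3 -c "
from h import *
st();R=tool(19.7);go(at(sp(-22.4,-.7,12),R),R)"
```

```text
position: [0.4292, -0.2633, 0.0166]
force: [0.9, -0.3, 0.3]
grasp_force: 30.0
position: [0.43, -0.2641, 0.0183]
t 63.85 p [ 430.  -264.1   18.3] op 17.4 gf 30.0 F [ 0.3 -0.5 -0.1] q [-44.  38. 107.   0.  34. -64.]
xyz [-0.2, 0.3, 7.9] rot [-0.0, -0.0, 0.0]
```

```bash
python3 -m handwheel '[{"delta_rot":[0,0,0],"xyz":[0,0.3,2],"hand":1},{"delta_rot":[0,0,0],"xyz":[0,0.3,4],"hand":1},{"delta_rot":[0,0,0],"xyz":[0,0.3,6],"hand":1},{"delta_rot":[0,0,0],"xyz":[0,0.3,7],"hand":1},{"delta_rot":[0,0,0],"xyz":[0,0.3,7],"hand":1}]' | grep -E 'force|pos'
for i in 1 2 3; do python3 -m handwheel '[{"delta_rot":[0,0,0],"xyz":[0,0,0.3],"hand":1},{"delta_rot":[0,0,0],"xyz":[0,0,0.5],"hand":1},{"delta_rot":[0,0,0],"xyz":[0,0,0.5],"hand":1},{"delta_rot":[0,0,0],"xyz":[0,0,0.5],"hand":1},{"delta_rot":[0,0,0],"xyz":[0,0,0.5],"hand":1}]' | grep -E 'force|pos'; done
```

```text
position: [0.4301, -0.2638, 0.011]
force: [-0.7, 0.7, -0.0]
grasp_force: 30.0
position: [0.4302, -0.2639, 0.0106]
force: [-0.9, 0.2, 0.1]
grasp_force: 30.0
position: [0.4302, -0.2639, 0.0104]
force: [-0.7, 1.3, 5.3]
grasp_force: 30.0
position: [0.4302, -0.264, 0.0103]
force: [-1.7, 0.6, 9.5]
grasp_force: 30.0
```

```bash
python3 -m handwheel '[{"delta_rot":[0,0,0],"xyz":[0,0,-0.8],"hand":1},{"delta_rot":[0,0,0],"xyz":[0,0,-0.8],"hand":0.4},{"delta_rot":[0,0,0],"xyz":[0,0,-0.8],"hand":0.4},{"delta_rot":[0,0,0],"xyz":[0,0,-0.8],"hand":0.4},{"delta_rot":[0,0,0],"xyz":[0,0,-5],"hand":0.4}]' | grep -E 'force|pos|open'
python3 -m handwheel '[{"delta_rot":[0,0,0],"xyz":[0,0,-30],"hand":0.4},{"delta_rot":[0,0,0],"xyz":[0,0,-80],"hand":0.3},{"delta_rot":[0,0,0],"xyz":[0,0,-130],"hand":0.2},{"delta_rot":[0,0,0],"xyz":[0,0,-155],"hand":0.2},{"delta_rot":[0,0,0],"xyz":[0,0,-155],"hand":0.2}]' | grep -E 'force|pos|open'
python3 -m handwheel '[{"delta_rot":[0,0,0],"xyz":[0,0,0],"hand":0.2},{"delta_rot":[0,0,0],"xyz":[0,0,0],"hand":0.2},{"delta_rot":[0,0,0],"xyz":[0,0,0],"hand":0.2},{"delta_rot":[0,0,0],"xyz":[0,0,0],"hand":0.2},{"delta_rot":[0,0,0],"xyz":[0,0,0],"hand":0.2}]' | grep -E 'time'
python3 - <<'E'
from h import *
s=st();m=vision.camera_model('wrist');im=vision.capture('wrist')
b=cv2.GaussianBlur(im,(3,3),0).astype(int);k=((b[:,:,0]-b[:,:,2]>6)*255).astype(np.uint8);k=cv2.cvtColor(k,cv2.COLOR_GRAY2RGB)
for z in(.033,.041): print(*rects(k,(180,90,340,235),128,255,m,z,60,2),sep='\n')
for y in((0,-22,8),(0,22,8),(-22,0,16)): print(sp(*y).round(1))
top=vision.capture('top');mt=vision.camera_model('top')
print('mat',rects(top,(128,205,252,260),110,255,mt,.010))
E
```

```text
position: [0.4299, -0.2637, 0.0144]
force: [-0.8, -0.7, 0.2]
opening: 0.3
grasp_force: 0.0
position: [0.4314, -0.265, 0.1718]
force: [0.1, 0.8, -0.8]
opening: 0.402
grasp_force: 0.0
time_s: 68.22
t 68.22 p [ 430.2 -264.   169.3] op 34.9 gf 0.0 F [ 0.6 -0.4  0.7] q [-44.  23. 101.   0.  56. -64.]
(450.3, -256.4, 65.0, 59.8, -68.9, array([267. , 179.1]))
(449.1, -254.7, 63.4, 58.3, -68.9, array([267. , 179.1]))
[ 458.6 -276.7   33. ]
[ 443.8 -235.3   33. ]
[ 430.5 -263.4   41. ]
mat []
```

```bash
python3 - <<'E'
from h import *
m=vision.camera_model('wrist');im=vision.capture('wrist').astype(int)
d=cv2.GaussianBlur(im.astype(np.float32),(3,3),0)
for x,z in((-22,16),(0,8)):
  for y in range(-36,37,4):
    u,v=proj([sp(x,y,z)/1000],m)[0].round().astype(int);print((x,y),int(d[v,u,0]-d[v,u,2]),end=' ')
  print()
for x in range(-38,40,4):
    u,v=proj([sp(x,0,16)/1000],m)[0].round().astype(int);print(x,int(d[v,u,0]-d[v,u,2]),end=' ')
E
```

```text
(-22, -36) 0 (-22, -32) 0 (-22, -28) 13 (-22, -24) 12 (-22, -20) 12 (-22, -16) 12 (-22, -12) 12 (-22, -8) 13 (-22, -4) 14 (-22, 0) 14 (-22, 4) 13 (-22, 8) 13 (-22, 12) 14 (-22, 16) 14 (-22, 20) 14 (-22, 24) 14 (-22, 28) 18 (-22, 32) 14 (-22, 36) -2 
(0, -36) -6 (0, -32) -3 (0, -28) 14 (0, -24) 13 (0, -20) 14 (0, -16) 14 (0, -12) 16 (0, -8) -7 (0, -4) -7 (0, 0) -9 (0, 4) -6 (0, 8) -7 (0, 12) -4 (0, 16) 15 (0, 20) 15 (0, 24) 17 (0, 28) 15 (0, 32) 5 (0, 36) -7 
-38 -6 -34 -6 -30 5 -26 14 -22 14 -18 15 -14 16 -10 -7 -6 -7 -2 -6 2 -7 6 -6 10 -7 14 -5 18 0 22 0 26 -6 30 -8 34 -6 38 -7
```

The third slab lies along the stand's y axis at x = -22, and both lower slabs are in place, so the crib is complete. I am handing the job in.

```bash
python3 -c "
from rig import workorder
print(workorder.hand_in())"
```

```text
the job is handed in; nothing more can be done
None
```

I turned over the three slabs that were present (slab_1, slab_4 and slab_5) down the chute, built them in that order into the crib on the stand, and handed the job in after about 68 s of robot time; the last wrist-camera check showed all three in place.

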